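# Move the biscuits from the spring-lid tin into the clip-top jar and seal it

### The arm

A 6-joint arm with a two-finger parallel gripper is mounted at the origin on a cart in front of the work surface, level with it; the furniture and walls round the work are solid. World frame = base frame: x ahead of the robot, y to its left, z up, the work surface at z = 0. Lengths are in m, angles in rad, forces in N, time in s.
With the tool pointing down it reaches from about 0.425 to 0.95 m from the base axis. Payload 14.7 kg.
Tool frame: the origin (TCP) lies on the centre line of the jaws, within the pads' length; the fingertips stand 14 mm ahead of it and the grasp point (between the pads) lies 5 mm behind it; z points along the fingers, y is the line along which they close (so a half turn about z gives the same grasp; the last joint's range is limited). The gripper opens to 85 mm and grips with 20 to 120 N. Pads are 22 mm wide; open, the fingers measure 114 mm over their backs; the gripper's body (76 mm by 85 mm) begins 54 mm behind the grasp point. The pads swing forward as they close: fully open they stand 13 mm farther back than shut.
Start: joints at [1.276, 0.48, 1.596, -0, 1.065, -0.047], TCP at [0.159, 0.63, 0.245] pointing down, gripper open.
Joint ranges: [-2.75, 2.75], [-0.82, 2.05], [0.23, 2.67], [-1.56, 4.7], [0.09, 2.69], [-2.92, 2.92]. Speed limits (rad/s): [1.89, 1.89, 2.39, 3.01, 3.01, 3.01].

### API

Orientations are given as [roll, pitch, yaw] about the fixed x, y, z axes, in that order (R = Rz(yaw) Ry(pitch) Rx(roll)).
In Python, from cell import manip gives the robot as it stands.
- The arm moves only by the tool servo_tool, never from a script. Its arguments are lists of equal length, an entry for each row: "gripper": the opening, from 0 (shut) to 1 (fully open); "translation": the shift along the world's x, y, z in mm, a list of three; "turn": the turn, a rotation vector about the world's x, y, z in degrees, a list of three. In form: {"gripper": [gripper, ...], "translation": [[dx, dy, dz], ...], "turn": [[wx, wy, wz], ...]}. A call has 1 to 5 rows; each row is the pose to reach, as a shift and turn from the pose commanded when the call began; what a row does not reach only later rows make up. A row lasts 1/10 s, in which the tool goes at most 50 mm and 8.59 degrees, less where a joint would pass 70% of its speed; a pose out of reach is approached as far as the arm can. A call with a gripper value outside its range is refused whole. The fingers move at their own pace and stop on an object; "squeeze" is the grip in N (left out, the last holds). Time passes only in rows, so rows that repeat a pose let the fingers close. It gives the time, the measured TCP pose, the force, the opening and the grip force at its end, in the units of the state.
- manip.observe(): the state, without advancing time (a new reading comes with each control period).
- manip.read_camera(name): name is "scene" or "top" or "wrist"; returns a dict with "color" (420x560x3 uint8, red, green, blue), "fx", "fy", "cx", "cy" (pixels), "pose" (4x4, takes a point from camera to world coordinates). Camera axes: x right, y down, z forward; pixel columns grow to the right and rows downward; lengths in m; the calibration is good to about 2 mm. A picture is of the moment at which its call begins. There is no depth.
- manip.sign_off(): hands the job in; it is judged then, once.
Trained networks look in the newest picture that a camera, given by its name, has taken for a name from the list of things; names that differ only in an ending like _2 or _b are one class to them, and where a whole thing is asked for, a point or a joint stands for the part that bears it (a point fixed in the world has none). Each returns a list of dicts, best first, with "p" (0 to 1); they miss things now and then, are a little off and sometimes report something else, mostly with a low value. They report only what shows in the picture. A call takes as long as a camera call. They do not tell look-alikes from the thing itself.
- manip.look_for(camera, label): "point" ([x, y, z] in m, in the coordinates of the camera as it stood for that picture, good to about 4 mm: the middle of the surface that is visible of it).
The state is a dict: "t": time; "joints": joint angles; "qvel": joint speeds; "joint_efforts": joint torques, N m; "eef_pos": TCP position; "ee_rot": TCP orientation; "ft_force": force on the tool from outside, world axes, zero at the start; "torque": the same for the moment, N m; "width": finger opening in m; "grip_force": force on a finger pad.
Only numpy, scipy, OpenCV 4.12 (cv2) and the standard library are available. Lean on these libraries where they do the work, as an engineer would, in place of code of your own. Each camera call takes 0.05 s, during which the arm holds its last target. There are 200 camera calls.

### The job

Move every biscuit out of the press-catch tin into the white clip-top jar so that they stay crisp. Press the tin's catch to free its sprung lid and keep the lid under control as it comes up, so that it never flies open; when all the biscuits are in the jar, shut the jar's lid and swing its wire bail up and over until it snaps across the saddle on top and holds the lid down, and press the empty tin's lid shut again until the catch holds it. Leave the things standing around where they are.

Things in the scene. Friction and masses are not known exactly. Their poses are not given: they have to be found in the camera images.
- tin: Low steel biscuit tin, 190 (x) x 200 (y) x 48 mm with 4 mm walls and floor, fixed to the worktop. Origin: centre of its underside; x points from the front (the side with the black catch) to the hinge at the back, z up. The biscuits lie flat on its floor (4 mm up), in two rows of two places about 80 x 90 mm apart. Inner space 182 x 192 mm.
- tin_lid (a joint): The tin's steel lid, 195 mm deep x 204 wide x 7 thick, hinged along the tin's back: 0 = shut, grows as it opens, stop 1.95. A spring drives it open (about 0.25 N m net when shut); freed with nothing over it, it flies up at over 8 rad/s. To shut it, swing it down and press the front edge (2 to 15 N) until its tongue clicks under the catch's nose; it then stays below 0.04 by itself.
- tin_hinge (a point): Centre of the tin lid's hinge line: 98 mm behind the tin's origin, 49 mm above the worktop; the line runs along the tin's y.
- tin_edge (a point): Middle of the front edge of the tin's lid, on its upper (outer) face; moves with the lid, 195 mm from the hinge line. 54 mm above the worktop when shut.
- catch_pad (a point): Centre of the top of the catch's black thumb pad (26 mm front to back x 32 wide), before the middle of the tin's front, 63 mm up, about 8 mm higher than the shut lid, which begins 26 mm behind it. Pressing it straight down 5 mm (full travel 8 mm, 2 to 5 N) draws the nose off the lid's tongue; it springs back by itself. Moves with the catch.
- jar: White stoneware clip-top jar, 116 mm outer diameter, rim 108 mm above the worktop, heavy and fixed. Origin: centre of its underside; x points from the front (the bail's side) to the lid's hinge, z up. The inner floor is 6 mm up, the inside about 104 mm wide.
- jar_mouth (a point): Centre of the jar's mouth, level with the rim; the mouth is 94 mm wide.
- jar_lid (a joint): The jar's domed lid, 107 mm across, its rim 7 mm thick, hinged at the back: 0 = shut on its rubber seal (about -0.01 when clamped), grows as it opens, stop at 1.92 rad (leaning backwards, where it rests at the start). No spring; once it leans toward the mouth it sinks shut by itself, slowed to about 1.5 rad/s.
- jar_hinge (a point): Centre of the jar lid's hinge line, 60.5 mm behind the jar's axis, 114 mm above the worktop; the line runs along the jar's y.
- jar_lid_edge (a point): The point of the jar lid's rim farthest from its hinge (114 mm from the hinge line), on its upper (outer) face; moves with the lid.
- bail (a joint): Wire bail of the jar, pivoted on a line along the jar's y through its axis, 94 mm up: 0 = level to the front, grows as it swings up, 1.57 = upright, stop 1.65. Stays where left. 5 mm crossbar, 66 mm from the pivot line. On the shut lid it meets the saddle's first hump at about 1.34, must be forced over the crest at 1.40 (5 to 12 N at the tab), then lies between the humps (1.5 or more).
- bail_tab (a point): Grip point on the bail's flat steel thumb tab, which projects from the middle of the crossbar, in the bail's plane and away from the pivot: 98 mm from the pivot line (the tab spans 66 to 108 mm), 16 mm wide along the jar's y, 4 mm thick. Moves with the bail.
- biscuit0: Square sandwich biscuit, brown with a pale filling, 38 x 38 x 18 mm, 0.03 kg. Origin: centre of its underside as it lies flat at the start; x and y along its sides, z up. The tin holds two, three or four of them; one that is absent has no pose.
- biscuit1: Square sandwich biscuit, brown with a pale filling, 38 x 38 x 18 mm, 0.03 kg. Origin: centre of its underside as it lies flat at the start; x and y along its sides, z up. The tin holds two, three or four of them; one that is absent has no pose.
- biscuit2: Square sandwich biscuit, brown with a pale filling, 38 x 38 x 18 mm, 0.03 kg. Origin: centre of its underside as it lies flat at the start; x and y along its sides, z up. The tin holds two, three or four of them; one that is absent has no pose.
- biscuit3: Square sandwich biscuit, brown with a pale filling, 38 x 38 x 18 mm, 0.03 kg. Origin: centre of its underside as it lies flat at the start; x and y along its sides, z up. The tin holds two, three or four of them; one that is absent has no pose.
- tumbler: Glass tumbler, 81 mm wide, 91 mm tall; a bystander. Origin: centre of its underside.
- jam_jar: Small jam jar, 68 mm wide, 84 mm tall; a bystander. Origin: centre of its underside.
- garlic: Garlic bulb, 60 mm; a bystander. Origin: underside.
- salt_shaker: Glass salt shaker, 44 mm wide, 90 mm tall, left of the work; a bystander. Origin: centre of its underside.
- spice_a: Spice jar with a green cap, 46 mm wide, 106 mm tall; a bystander. Origin: centre of its underside.
- apple: Apple, 72 mm; a bystander. Origin: underside.
There are look-alikes about, which are no part of the job. What is shaped like the jar but red is not meant.

How it is judged:
On the way, in this order (a step that is already met when the one before it is completed fails the run):
1. the tin's lid is open (value of joint tin_lid above 1.2 rad), for 0.2 s.
2. every biscuit is inside the jar (horizontal distance between each of biscuit0, biscuit1, biscuit2, biscuit3 and jar below 0.05 m and z of each of biscuit0, biscuit1, biscuit2, biscuit3 in the frame of jar below 0.1 m and height (world z) of each of biscuit0, biscuit1, biscuit2, biscuit3 above 0.003 m), for 0.2 s.
3. the jar's lid is shut and the bail lies across the saddle (value of joint jar_lid below 0.03 rad and value of joint bail above 1.47 rad), for 0.3 s.
At the end, for the whole second after the job is handed in: Every biscuit present is at rest inside the jar (within 50 mm of its axis, its origin below 100 mm), the jar's lid is shut (below 0.03 rad), the bail lies past the first hump (above 1.47 rad), and the tin's lid is shut (below 0.06 rad) (all of step 2 and all of step 3 and value of joint tin_lid below 0.06 rad and linear speed of each of biscuit0, biscuit1, biscuit2, biscuit3 below 0.02 m/s); the robot touches nothing.
It fails at once if the tin's lid flies open (faster than 5 rad/s) (velocity of joint tin_lid above 5 rad/s).
It fails at once if a bystander (tumbler, jam jar, garlic, salt shaker, spice jar or apple) is moved more than 30 mm (distance of any of tumbler, jam_jar, garlic, salt_shaker, spice_a, apple from where it was at the start of the episode above 0.03 m).
Of biscuit0, biscuit1, biscuit2, biscuit3 only 2 to 4 are there at a start; the rules pass over those that are not, and their reading is None.
At some moment in a run one of biscuit0, biscuit1, biscuit2, biscuit3 may be knocked a few centimetres aside while the robot is not near it.
Once in a run the grip may slacken for a moment while it holds something.
It also fails if it takes over 210 s, if anything falls off the work surface, if the arm or the gripper's body presses on something with over 40 N, if the wrist force passes 120 N, or if a joint passes its speed limit or range.

## Working session

There is one attempt and no reset: what is moved stays moved. The work goes in short steps, Python scripts to look and compute and a tool call to move; the robot and the scene stay as the last step left them, time stands still between calls to the robot, and variables do not carry over. Pictures are saved under pics/ and viewed, at most 14 in all, crops included, and the job is handed in when it is done.

Besides the shell and the picture viewer there is one more tool, called after "Call:" by a JSON object that holds its "fn" and its "kwargs". servo_tool: Moves the arm, as the interface text tells. Its arguments: {"type":"object","properties":{"gripper":{"type":"array","items":{"type":"number"}},"translation":{"type":"array","items":{"type":"array","items":{"type":"number"}}},"turn":{"type":"array","items":{"type":"array","items":{"type":"number"}}},"squeeze":{"type":"number"}},"required":["gripper","translation","turn"]}

```bash
mkdir -p pics; ls; cat > h.py <<'E'
from cell import manip
import numpy as np, cv2
def pic(cam,name):
    c=manip.read_camera(cam); cv2.imwrite('pics/'+name,c['color'][:,:,::-1]); return c
def look(cam,c,labels):
    for l in labels:
        for d in manip.look_for(cam,l)[:4]:
            p=c['pose']@np.r_[d['point'],1]
            q=d['point']; print(cam,l,round(d['p'],2),p[:3].round(3),'px',int(c['fx']*q[0]/q[2]+c['cx']),int(c['fy']*q[1]/q[2]+c['cy']))
def proj(c,P):
    q=np.linalg.inv(c['pose'])@np.r_[P,1]; return c['fx']*q[0]/q[2]+c['cx'],c['fy']*q[1]/q[2]+c['cy']
def ray(c,u,v,z):
    d=c['pose'][:3,:3]@np.array([(u-c['cx'])/c['fx'],(v-c['cy'])/c['fy'],1]); o=c['pose'][:3,3]
    return o+d*(z-o[2])/d[2]
E
python3 - <<'E'
from h import *
for cam in ('top','scene'):
    c=pic(cam,cam+'0.png'); print(cam,c['pose'].round(3).tolist(),c['fx'])
    look(cam,c,['tin','tin_lid','catch_pad','tin_edge','jar','jar_lid','jar_lid_edge','bail','bail_tab','tumbler','jam_jar','garlic','salt_shaker','spice_a','apple'])
print(manip.observe())
E
```

```text
pics
top [[-0.01, -0.977, 0.215, 0.26], [-1.0, 0.011, 0.002, 0.016], [-0.004, -0.215, -0.977, 1.5], [0.0, 0.0, 0.0, 1.0]] 452.4652621344944
top tin 0.76 [ 0.529 -0.102  0.055] px 317 223
top tin 0.27 [ 0.531 -0.104  0.057] px 317 222
top tin_lid 0.61 [ 0.532 -0.114  0.06 ] px 320 222
top tin_edge 0.74 [ 0.534 -0.107  0.057] px 318 221
top jar 0.93 [0.565 0.183 0.109] px 227 209
top jar 0.8 [0.368 0.305 0.12 ] px 185 272
top jar 0.62 [0.617 0.201 0.183] px 218 188
top jar_lid 0.84 [0.375 0.314 0.126] px 182 270
top jar_lid 0.78 [0.614 0.201 0.183] px 218 188
top jar_lid 0.2 [0.479 0.147 0.11 ] px 238 236
top jar_lid_edge 0.77 [0.622 0.2   0.183] px 219 186
top jar_lid_edge 0.57 [0.378 0.31  0.127] px 183 269
top bail 0.66 [0.311 0.272 0.097] px 197 292
top bail 0.6 [0.479 0.149 0.105] px 238 237
top bail_tab 0.76 [0.481 0.148 0.112] px 238 235
top bail_tab 0.56 [0.311 0.276 0.096] px 196 292
top tumbler 0.78 [ 0.347 -0.401  0.029] px 411 279
top tumbler 0.33 [ 0.417 -0.1    0.062] px 317 257
top jam_jar 0.61 [ 0.455 -0.384  0.085] px 407 243
top garlic 0.68 [ 0.415 -0.478  0.039] px 4
[... 1478 characters left out ...]
 [0.427 0.537 0.05 ] px 270 310
{'t': 1.6, 'joints': array([ 1.27639274e+00,  4.80190209e-01,  1.59629198e+00,  4.18865695e-06,
        1.06508854e+00, -4.66069717e-02]), 'qvel': array([ 0.00034629, -0.00050014, -0.00041041, -0.00041846,  0.00107746,
        0.00191992]), 'joint_efforts': array([-9.95496812e-04, -9.50485539e+01, -4.30652046e+01, -1.01758426e-04,
        1.24698687e-03,  3.36511482e-05]), 'eef_pos': array([0.1594084 , 0.63015393, 0.24530591]), 'ee_rot': array([ 3.14157058e+00, -2.63903735e-06,  2.89379401e+00]), 'ft_force': array([-0.59820709, -0.42407268,  0.04135791]), 'torque': array([ 0.00819896,  0.01111797, -0.03201894]), 'grip_force': 0.0, 'width': 0.08547496967706951}
```

```bash
python3 - <<'E'
import cv2
a=cv2.imread('pics/top0.png')[100:310,100:380]; cv2.imwrite('pics/topc.png',cv2.resize(a,(800,600),interpolation=cv2.INTER_CUBIC))
a=cv2.imread('pics/scene0.png')[150:330,200:440]; cv2.imwrite('pics/scenec.png',cv2.resize(a,(800,600),interpolation=cv2.INTER_CUBIC))
E
```

```text
(no output)
```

View pics/topc.png

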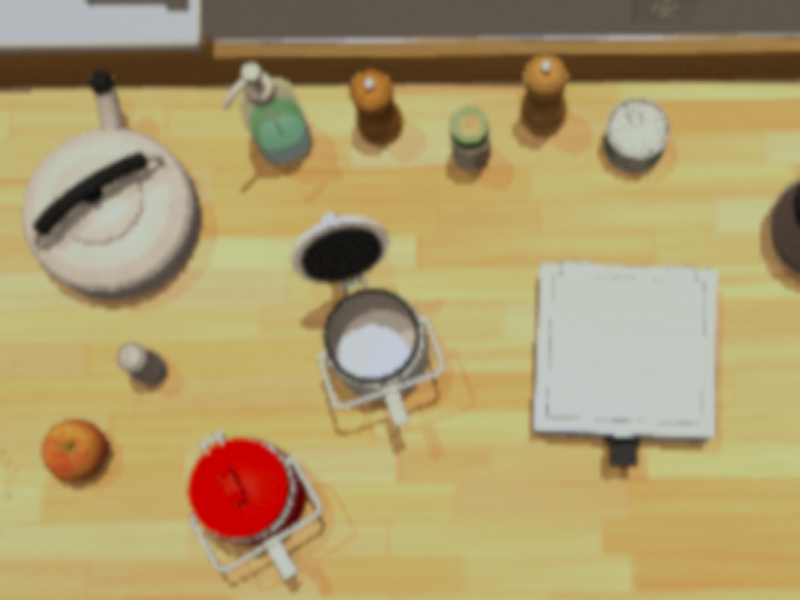

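View pics/scenec.png

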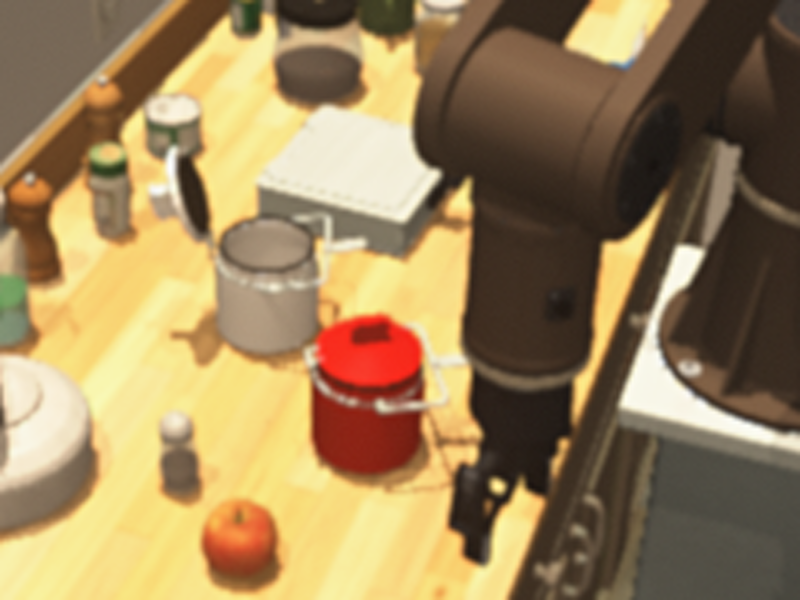

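```bash
python3 - <<'E'
from h import *
c=manip.read_camera('top')
f=lambda x,y,z:ray(c,x/2.857+100,y/2.857+100,z)
for n,x,y,z in [('tinBL',540,263,.054),('BR',717,270,.054),('FR',713,438,.054),('FL',533,432,.054),('pad',622,450,.063),('mouth',373,333,.108),('tabtip',400,422,.11),('tabbase',390,385,.105),('lidtop',341,250,.19),('hinge',353,285,.114),('barL',329,405,.1),('barR',443,370,.1)]:
    print(n,f(x,y,z).round(4))
# mouth fine: 
E
```

```text
tinBL [ 0.6352 -0.0128  0.054 ]
BR [ 0.6246 -0.2167  0.054 ]
FR [ 0.4306 -0.2036  0.054 ]
FL [ 0.4395 -0.002   0.054 ]
pad [ 0.4172 -0.1006  0.063 ]
mouth [0.5439 0.173  0.108 ]
tabtip [0.445  0.1423 0.11  ]
tabbase [0.4864 0.154  0.105 ]
lidtop [0.6164 0.1985 0.19  ]
hinge [0.597  0.1951 0.114 ]
barL [0.4658 0.2209 0.1   ]
barR [0.5032 0.0964 0.1   ]
```

Call:
{"fn": "servo_tool", "kwargs": {"gripper": [0,0,0,0,0], "translation": [[0,0,40],[0,0,80],[0,0,80],[0,0,80],[0,0,80]], "turn": [[0,0,0],[0,0,0],[0,0,0],[0,0,0],[0,0,0]]}}

```text
t: 2.15
eef_pos: [0.1593, 0.6297, 0.3244]
ee_rot: [-3.14, -0.0, 2.894]
ft_force: [-0.8, -0.2, -0.6]
width: 0.0121
grip_force: 0.0
```

Call:
{"fn": "servo_tool", "kwargs": {"gripper": [0.7,0.7,0.7,0.7,0.7], "translation": [[40,-30,0],[80,-60,0],[120,-90,0],[160,-120,0],[200,-150,10]], "turn": [[0,0,-8],[0,0,-16],[0,0,-24],[0,0,-32],[0,0,-40]]}}

```text
t: 2.65
eef_pos: [0.3592, 0.4784, 0.3328]
ee_rot: [-3.138, 0.001, 2.19]
ft_force: [1.2, -0.1, 0.0]
width: 0.0601
grip_force: 0.0
```

Call:
{"fn": "servo_tool", "kwargs": {"gripper": [0.7,0.7,0.7,0.7,0.7], "translation": [[30,-40,0],[60,-80,0],[90,-120,0],[105,-165,0],[105,-210,0]], "turn": [[0,0,-8],[0,0,-16],[0,0,-24],[0,0,-32],[0,0,-39]]}}

```text
t: 3.15
eef_pos: [0.4647, 0.2685, 0.3335]
ee_rot: [-3.14, 0.001, 1.508]
ft_force: [0.9, -0.4, 0.0]
width: 0.0598
grip_force: 0.0
```

```bash
python3 - <<'E'
from h import *
print({k:manip.observe()[k] for k in ('eef_pos','ee_rot','joints','width')})
c=pic('wrist','w1.png'); print(c['pose'].round(3).tolist(),c['fx'])
look('wrist',c,['jar','jar_lid','bail','bail_tab','jar_lid_edge'])
E
```

```text
{'eef_pos': array([0.46474101, 0.2685375 , 0.33353262]), 'ee_rot': array([-3.14022268e+00,  1.16757921e-03,  1.50835626e+00]), 'joints': array([ 4.67681096e-01,  2.38500994e-01,  1.74028600e+00, -3.42481867e-04,
        1.16457799e+00,  5.30257573e-01]), 'width': 0.05983375245534353}
[[0.998, -0.061, -0.019, 0.469], [-0.064, -0.964, -0.257, 0.333], [-0.003, 0.258, -0.966, 0.462], [0.0, 0.0, 0.0, 1.0]] 289.1152255715738
wrist jar 0.95 [0.594 0.197 0.117] px 383 232
wrist jar 0.79 [0.381 0.315 0.122] px 202 149
wrist jar_lid 0.86 [0.38  0.323 0.123] px 200 142
wrist jar_lid 0.78 [0.619 0.211 0.189] px 433 243
wrist bail 0.61 [0.472 0.15  0.112] px 289 270
wrist bail 0.61 [0.312 0.272 0.101] px 157 186
wrist bail_tab 0.95 [0.474 0.152 0.109] px 290 267
wrist bail_tab 0.94 [0.314 0.272 0.096] px 161 185
wrist jar_lid_edge 0.81 [0.619 0.208 0.187] px 431 245
wrist jar_lid_edge 0.66 [0.385 0.32  0.126] px 204 145
```

View pics/w1.png

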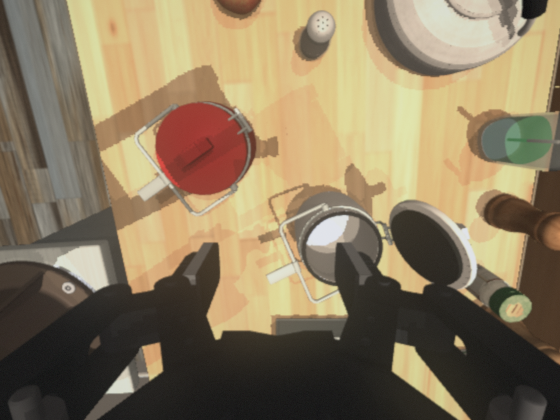

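```bash
python3 - <<'E'
from h import *
c=manip.read_camera('wrist')
for n,u,v,z in [('mouth',341,247.5,.108),('hinge',388,232,.114),('tabtip',268,279,.11),('tabbase',297,265,.105),('cornA',316,301,.105),('cornB',281,226,.105)]: print(n,ray(c,u,v,z).round(4))
E
```

```text
mouth [0.5422 0.1795 0.108 ]
hinge [0.601  0.2002 0.114 ]
tabtip [0.443  0.1398 0.11  ]
tabbase [0.4833 0.1559 0.105 ]
cornA [0.5078 0.0991 0.105 ]
cornB [0.4646 0.2128 0.105 ]
```

Call:
{"fn": "servo_tool", "kwargs": {"gripper": [0.7,0.7,0.7,0.7,0.7], "translation": [[0,-50,0],[0,-100,0],[0,-150,0],[0,-200,0],[0,-250,0]], "turn": [[0,0,0],[0,0,0],[0,0,0],[0,0,0],[0,0,0]]}}

```text
t: 4.0
eef_pos: [0.4635, 0.02, 0.335]
ee_rot: [3.141, -0.0, 1.518]
ft_force: [1.1, -0.0, 0.3]
width: 0.0599
grip_force: 0.0
```

```bash
python3 - <<'E'
from h import *
print({k:manip.observe()[k] for k in ('eef_pos','ee_rot')})
c=pic('wrist','w2.png'); print(c['pose'].round(3).tolist())
look('wrist',c,['tin','tin_edge','catch_pad','bail_tab','jar'])
E
```

```text
{'eef_pos': array([0.46353663, 0.0200263 , 0.33501243]), 'ee_rot': array([ 3.14145380e+00, -9.59443719e-05,  1.51793569e+00])}
[[0.999, -0.052, -0.015, 0.467], [-0.054, -0.965, -0.257, 0.084], [-0.001, 0.257, -0.966, 0.464], [0.0, 0.0, 0.0, 1.0]]
wrist tin 0.68 [ 0.516 -0.077  0.058] px 315 238
wrist tin_edge 0.72 [ 0.513 -0.081  0.052] px 313 239
wrist tin_edge 0.18 [0.47  0.143 0.111] px 277 74
wrist catch_pad 0.8 [ 0.418 -0.1    0.065] px 251 257
wrist catch_pad 0.74 [ 0.515 -0.08   0.058] px 315 240
wrist bail_tab 0.56 [0.472 0.147 0.112] px 279 70
wrist jar 0.72 [0.569 0.175 0.1  ] px 363 41
wrist jar 0.63 [0.373 0.257 0.012] px 201 1
```

View pics/w2.png

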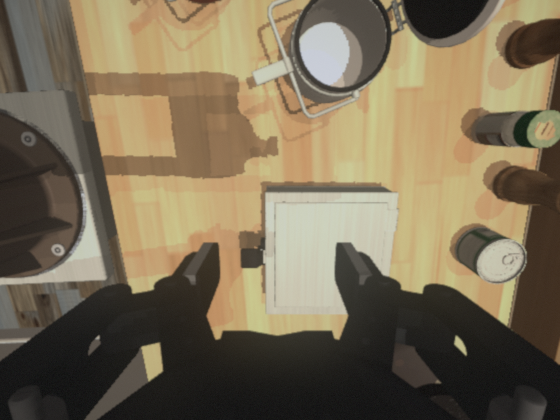

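```bash
python3 - <<'E'
from h import *
c=manip.read_camera('wrist')
for n,u,v,z in [('padL',241,258,.063),('padR',262,257,.063),('edge',267,257,.054),('cFL',266,193,.054),('cBL',397,190.5,.054),('FR',270,314,.054)]: print(n,ray(c,u,v,z).round(4))
m=np.array([.543,.177]);t=np.array([.444,.141]);h=np.array([.599,.198]);
print(np.degrees(np.arctan2(*(m-t)[::-1])),np.degrees(np.arctan2(*(h-m)[::-1])),np.linalg.norm(m-t))
E
```

```text
padL [ 0.402  -0.0983  0.063 ]
padR [ 0.4337 -0.0984  0.063 ]
edge [ 0.4406 -0.103   0.054 ]
cFL [ 0.4457 -0.0023  0.054 ]
cBL [ 0.635  -0.0091  0.054 ]
FR [ 0.439  -0.2038  0.054 ]
19.983106521899973 20.556045219583503 0.10534229919647665
```

Call:
{"fn": "servo_tool", "kwargs": {"gripper": [0.7,0.7,0.7,0.7,0.7], "translation": [[0,-40,-20],[-5,-80,-50],[-10,-110,-90],[-17,-122,-135],[-17,-122,-175]], "turn": [[0,-4,0],[-0.4,-8,0],[-0.4,-8,0],[-0.4,-8,0],[-0.4,-8,0]]}}

```text
t: 4.85
eef_pos: [0.4461, -0.1013, 0.1587]
ee_rot: [3.001, -0.0, 1.516]
ft_force: [0.0, -0.4, -0.2]
width: 0.0596
grip_force: 0.0
```

Call:
{"fn": "servo_tool", "kwargs": {"gripper": [0.7,0.7,0.7,0.7,0.7], "translation": [[0,0,-20],[0,0,-40],[0,0,-55],[0,0,-55],[0,0,-55]], "turn": [[0,0,0],[0,0,0],[0,0,0],[0,0,0],[0,0,0]]}}

```text
t: 5.35
eef_pos: [0.4469, -0.1002, 0.1051]
ee_rot: [3.002, -0.001, 1.517]
ft_force: [0.4, 0.5, 0.6]
width: 0.0596
grip_force: 0.0
```

```bash
python3 - <<'E'
from h import *
c=pic('wrist','w3.png'); o=manip.observe(); print(o['eef_pos'],o['ee_rot'],o['ft_force'])
s=manip.read_camera('scene')['color'][150:290,240:440,::-1]
cv2.imwrite('pics/m3.png',np.vstack([c['color'][:,:,::-1],np.zeros((0,560,3),np.uint8)]))
cv2.imwrite('pics/s3.png',cv2.resize(s,(800,560)))
E
```

```text
[ 0.44721841 -0.10055953  0.10563027] [ 3.00133565e+00 -7.69902577e-04  1.51665692e+00] [-0.33454277 -0.0773459  -0.05395451]
```

View pics/w3.png

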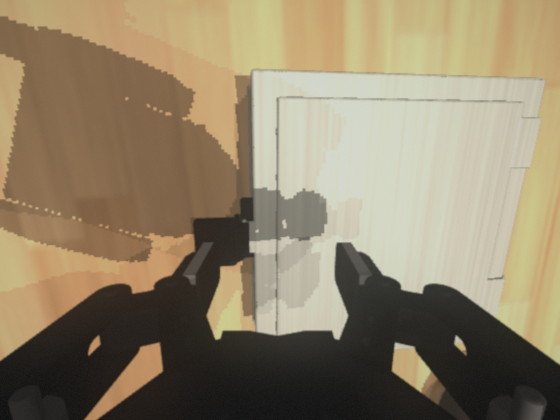

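Call:
{"fn": "servo_tool", "kwargs": {"gripper": [0.7,0.7,0.7,0.7,0.7], "translation": [[0,0,-5],[0,0,-10],[0,0,-15],[0,0,-18],[0,0,-18]], "turn": [[0,0,0],[0,0,0],[0,0,0],[0,0,0],[0,0,0]]}}

```text
t: 5.95
eef_pos: [0.4463, -0.1012, 0.0866]
ee_rot: [3.003, -0.001, 1.515]
ft_force: [-0.1, 0.4, 0.3]
width: 0.0594
grip_force: 0.0
```

Call:
{"fn": "servo_tool", "kwargs": {"gripper": [0.7,0.7,0.7,0.7,0.7], "translation": [[0,0,-1],[0,0,-2],[0,0,-3],[0,0,-3],[0,0,-3]], "turn": [[0,0,0],[0,0,0],[0,0,0],[0,0,0],[0,0,0]]}}

```text
t: 6.45
eef_pos: [0.4467, -0.1013, 0.0841]
ee_rot: [3.002, -0.001, 1.515]
ft_force: [-1.2, 0.1, 0.2]
width: 0.0595
grip_force: 0.0
```

Call:
{"fn": "servo_tool", "kwargs": {"gripper": [0.7,0.7,0.7,0.7,0.7], "translation": [[0,0,-1],[0,0,-2],[0,0,-3],[0,0,-3],[0,0,-3]], "turn": [[0,0,0],[0,0,0],[0,0,0],[0,0,0],[0,0,0]]}}

```text
t: 6.95
eef_pos: [0.4466, -0.1013, 0.0811]
ee_rot: [3.002, -0.001, 1.515]
ft_force: [-0.0, 0.2, -0.1]
width: 0.0599
grip_force: 0.0
```

Call:
{"fn": "servo_tool", "kwargs": {"gripper": [0.7,0.7,0.7,0.7,0.7], "translation": [[0,0,-1],[0,0,-2],[0,0,-3],[0,0,-3],[0,0,-3]], "turn": [[0,0,0],[0,0,0],[0,0,0],[0,0,0],[0,0,0]]}}

```text
t: 7.45
eef_pos: [0.4466, -0.1012, 0.0781]
ee_rot: [3.002, -0.001, 1.515]
ft_force: [-1.0, -1.0, 0.6]
width: 0.0596
grip_force: 0.0
```

Call:
{"fn": "servo_tool", "kwargs": {"gripper": [0.7,0.7,0.7,0.7,0.7], "translation": [[0,0,-1],[0,0,-2],[0,0,-3],[0,0,-3],[0,0,-3]], "turn": [[0,0,0],[0,0,0],[0,0,0],[0,0,0],[0,0,0]]}}

```text
t: 7.95
eef_pos: [0.445, -0.1009, 0.0749]
ee_rot: [3.004, -0.001, 1.515]
ft_force: [-9.4, -3.5, 13.2]
width: 0.0599
grip_force: 7.1
```

Call:
{"fn": "servo_tool", "kwargs": {"gripper": [0.7,0.7,0.7], "translation": [[0,0,-1],[0,0,-2],[0,0,-2]], "turn": [[0,0,0],[0,0,0],[0,0,0]]}}

```text
t: 8.25
eef_pos: [0.443, -0.1005, 0.0726]
ee_rot: [3.008, -0.002, 1.516]
ft_force: [-22.7, -10.3, 27.2]
width: 0.0601
grip_force: 15.0
```

Call:
{"fn": "servo_tool", "kwargs": {"gripper": [0.7,0.7,0.7], "translation": [[0,0,4],[0,0,4],[0,0,4]], "turn": [[0,0,0],[0,0,0],[0,0,0]]}}

```text
t: 8.55
eef_pos: [0.447, -0.1014, 0.0772]
ee_rot: [3.001, -0.001, 1.515]
ft_force: [-0.3, -0.9, -0.1]
width: 0.0598
grip_force: 0.0
```

```bash
python3 - <<'E'
from h import *
c=pic('wrist','w4.png'); o=manip.observe(); print(o['eef_pos'],o['ee_rot'],o['ft_force'])
t=pic('top','t4.png');s=pic('scene','s4.png')
a=cv2.resize(c['color'][180:380,130:430,::-1],(800,533))
cv2.imwrite('pics/m4.png',a)
p=manip.look_for('wrist','catch_pad'); print(p and [(c['pose']@np.r_[d['point'],1])[:3] for d in p])
E
```

```text
[ 0.44687456 -0.10131607  0.07705842] [ 3.00144039e+00 -7.30018923e-04  1.51505917e+00] [-0.41882722  0.09432447 -0.28337792]
[array([ 0.42373001, -0.09551915,  0.05898071])]
```

View pics/m4.png

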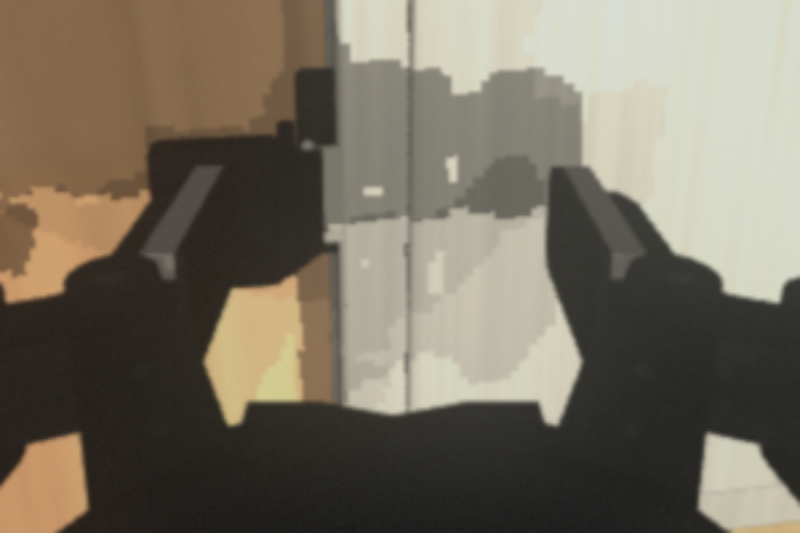

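```bash
python3 - <<'E'
from h import *
c=manip.read_camera('wrist'); k=300/800
for n,u,v,z in [('pad TL',150,145,.063),('TR',325,150,.063),('BR',325,255,.063),('edge',335,200,.054),('nub',315,105,.063)]: print(n,ray(c,130+u*k,180+v*k,z).round(4))
o=manip.observe()
from scipy.spatial.transform import Rotation as R
M=R.from_euler('xyz',o['ee_rot']).as_matrix(); print(M.round(3))
for s in (-30,30,-44,44):
  for L in(5,14):
    P=o['eef_pos']+M@np.array([0,s,L])/1000; print(s,L,P.round(4),(np.array(proj(c,P))-[130,180])/k)
E
```

```text
pad TL [ 0.4031 -0.0856  0.063 ]
TR [ 0.4357 -0.0902  0.063 ]
BR [ 0.4339 -0.1127  0.063 ]
edge [ 0.4371 -0.105   0.054 ]
nub [ 0.4345 -0.0808  0.063 ]
[[ 0.056  0.989  0.139]
 [ 0.998 -0.055 -0.007]
 [ 0.001  0.139 -0.99 ]]
-30 5 [ 0.4177 -0.0996  0.0679] [235.5203422  215.61743764]
-30 14 [ 0.419  -0.0997  0.059 ] [244.36502622 195.82891534]
30 5 [ 0.477  -0.1029  0.0762] [552.51929841 215.37052516]
30 14 [ 0.4783 -0.103   0.0673] [543.53364834 195.58356507]
-44 5 [ 0.4039 -0.0988  0.0659] [161.61410149 215.67500368]
-44 14 [ 0.4051 -0.0989  0.057 ] [174.61261847 195.88611977]
44 5 [ 0.4909 -0.1037  0.0782] [626.54596223 215.31286533]
44 14 [ 0.4921 -0.1038  0.0693] [613.39331325 195.52627267]
```

Call:
{"fn": "servo_tool", "kwargs": {"gripper": [0.7,0.7,0.7,0.7,0.7], "translation": [[0,0,4],[7,-2,4],[7,-2,2],[7,-2,0],[7,-2,0]], "turn": [[0,0,0],[0,0,0],[0,0,0],[0,0,0],[0,0,0]]}}

```text
t: 9.3
eef_pos: [0.4541, -0.1036, 0.078]
ee_rot: [3.0, -0.0, 1.515]
ft_force: [-8.6, -3.2, 44.8]
width: 0.0598
grip_force: 22.9
```

Call:
{"fn": "servo_tool", "kwargs": {"gripper": [0.7,0.7,0.7,0.7], "translation": [[0,0,-1],[0,0,-2],[0,0,-2],[0,0,-2]], "turn": [[0,0,0],[0,0,0],[0,0,0],[0,0,0]]}}

```text
t: 9.7
eef_pos: [0.4536, -0.1035, 0.0769]
ee_rot: [3.0, -0.0, 1.515]
ft_force: [-19.2, -3.5, 77.5]
width: 0.0597
grip_force: 40.0
```

Call:
{"fn": "servo_tool", "kwargs": {"gripper": [0.7,0.7,0.7], "translation": [[0,0,2],[0,0,3],[0,0,3]], "turn": [[0,0,0],[0,0,0],[0,0,0]]}}

```text
t: 10.0
eef_pos: [0.4543, -0.1036, 0.0789]
ee_rot: [3.0, -0.0, 1.515]
ft_force: [-4.4, -1.6, 23.5]
width: 0.0598
grip_force: 12.1
```

```bash
python3 - <<'E'
from h import *
c=pic('wrist','w5.png'); o=manip.observe(); print(o['eef_pos'],o['ee_rot'],o['ft_force'])
s=manip.read_camera('scene')['color'][150:260,260:400,::-1]
a=cv2.resize(c['color'][180:380,130:430,::-1],(600,400))
b=cv2.resize(s,(600,471))[:200*2]
cv2.imwrite('pics/m5.png',cv2.resize(np.vstack([a,b]),(600,600) if 0 else (450,600)))
E
```

```text
[ 0.45430128 -0.10361752  0.07884635] [ 3.00007085e+00 -2.72045738e-04  1.51514237e+00] [-4.32299437 -3.2402439  25.35031813]
```

View pics/m5.png

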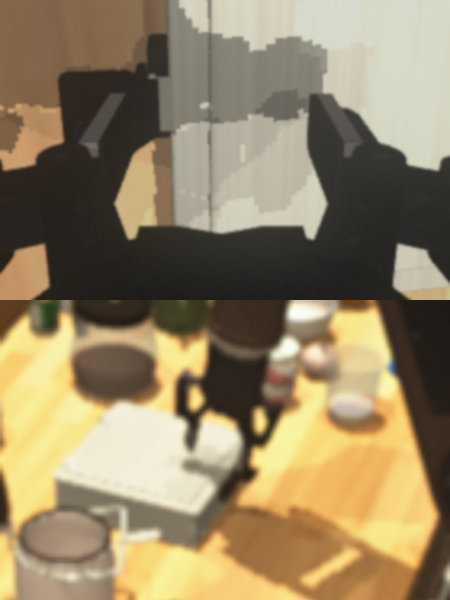

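Call:
{"fn": "servo_tool", "kwargs": {"gripper": [0.7,0.7], "translation": [[0,0,1],[0,0,1]], "turn": [[0,0,0],[0,0,0]]}}

```text
t: 10.3
eef_pos: [0.4542, -0.1035, 0.0795]
ee_rot: [3.001, -0.0, 1.515]
ft_force: [-1.3, -0.9, 9.3]
width: 0.0602
grip_force: 4.8
```

Call:
{"fn": "servo_tool", "kwargs": {"gripper": [0.7,0.7], "translation": [[0,0,1],[0,0,1]], "turn": [[0,0,0],[0,0,0]]}}

```text
t: 10.5
eef_pos: [0.4538, -0.1033, 0.0801]
ee_rot: [3.002, -0.001, 1.515]
ft_force: [-0.5, 1.4, -0.4]
width: 0.0598
grip_force: 0.0
```

Call:
{"fn": "servo_tool", "kwargs": {"gripper": [0.7,0.7], "translation": [[0,0,1],[0,0,1]], "turn": [[0,0,0],[0,0,0]]}}

```text
t: 10.7
eef_pos: [0.4536, -0.1033, 0.0811]
ee_rot: [3.002, -0.001, 1.515]
ft_force: [-0.7, -0.4, 1.1]
width: 0.0599
grip_force: 0.0
```

Call:
{"fn": "servo_tool", "kwargs": {"gripper": [0.7,0.7], "translation": [[0,0,2],[0,0,2]], "turn": [[0,0,0],[0,0,0]]}}

```text
t: 10.9
eef_pos: [0.4537, -0.1033, 0.0833]
ee_rot: [3.002, -0.001, 1.515]
ft_force: [0.6, -0.4, 0.3]
width: 0.0598
grip_force: 0.0
```

```bash
python3 - <<'E'
from h import *
for i in range(4): 
    o=manip.observe(); print(o['t'],o['eef_pos'].round(4),o['ft_force'].round(1))
    c=manip.read_camera('wrist')
cv2.imwrite('pics/w6.png',c['color'][:,:,::-1])
# edge transitions along a row across the lid front edge for w4..w6
for n in ('w4','w5','w6'):
    g=cv2.imread(f'pics/{n}.png')[:,:,::-1].astype(int)
    print(n,[ [int(x) for x in g[r,240:290].mean(1)] for r in (190,)])
E
```

```text
10.9 [ 0.4537 -0.1033  0.0833] [ 0.6 -0.4  0.3]
10.95 [ 0.4537 -0.1033  0.0832] [0.3 0.6 0.3]
11.0 [ 0.4537 -0.1033  0.0832] [0.7 0.2 1. ]
11.05 [ 0.4537 -0.1033  0.0831] [-0.6  0.  -0.2]
w4 [[91, 92, 94, 96, 97, 99, 100, 102, 101, 102, 102, 95, 92, 90, 84, 96, 137, 173, 196, 207, 209, 209, 207, 205, 203, 203, 204, 206, 207, 208, 208, 208, 208, 208, 207, 206, 205, 206, 206, 204, 204, 203, 162, 114, 130, 164, 192, 202, 203, 205]]
w5 [[95, 97, 108, 121, 130, 133, 134, 132, 131, 129, 128, 129, 132, 153, 188, 203, 203, 204, 205, 203, 203, 201, 201, 203, 203, 201, 202, 199, 162, 122, 141, 178, 195, 199, 201, 203, 204, 203, 203, 203, 205, 206, 206, 206, 207, 206, 206, 205, 205, 205]]
w6 [[100, 94, 95, 106, 118, 128, 131, 133, 132, 130, 129, 128, 129, 129, 137, 174, 180, 170, 189, 202, 203, 202, 200, 202, 201, 202, 200, 200, 187, 146, 132, 163, 188, 198, 200, 201, 203, 203, 203, 204, 204, 205, 205, 205, 206, 206, 206, 205, 204, 203]]
```

Call:
{"fn": "servo_tool", "kwargs": {"gripper": [0.7,0.7,0.7,0.7], "translation": [[0,0,-2],[0,0,-3],[0,0,-4],[0,0,-4.5]], "turn": [[0,0,0],[0,0,0],[0,0,0],[0,0,0]]}}

```text
t: 11.5
eef_pos: [0.4535, -0.1033, 0.0784]
ee_rot: [3.002, -0.001, 1.515]
ft_force: [-0.2, 0.3, -0.1]
width: 0.0599
grip_force: 0.0
```

```bash
python3 - <<'E'
from h import *
F=[];T=[]
for i in range(3):
    o=manip.observe();F.append(o['ft_force']);T.append(o['torque']); manip.read_camera('wrist')
F=np.mean(F,0);T=np.mean(T,0);print(o['eef_pos'],F,T, o['joints'])
print('contact dx about ref', -T[1]/F[2],'dy',T[0]/F[2])
c=pic('top','t6.png'); look('top',c,['tin_lid','tin_edge','catch_pad'])
E
```

```text
[ 0.45353939 -0.10324345  0.0784964 ] [ 0.33356524  0.20635265 -0.30218366] [-0.03664262  0.04840913  0.01346364] [-0.31742263  0.45962414  2.26497987  0.1315097   0.28465992 -0.38542434]
contact dx about ref 0.1601976943271459 dy 0.12125944123212568
top tin_lid 0.67 [ 0.57  -0.098  0.057] px 315 210
top tin_edge 0.95 [ 0.571 -0.096  0.056] px 314 210
```

Call:
{"fn": "servo_tool", "kwargs": {"gripper": [0.7,0.7], "translation": [[0,0,-1],[0,0,-1.5]], "turn": [[0,0,0],[0,0,0]]}}

```text
t: 12.05
eef_pos: [0.4536, -0.1033, 0.077]
ee_rot: [3.002, -0.001, 1.515]
ft_force: [-0.2, -0.0, 1.0]
width: 0.0596
grip_force: 0.0
```

```bash
python3 - <<'E'
from h import *
F=[];T=[]
for i in range(3):
    o=manip.observe();F.append(o['ft_force']);T.append(o['torque']); manip.read_camera('wrist')
F=np.mean(F,0);T=np.mean(T,0);print(o['eef_pos'],F,T)
print('contact dx about ref', -T[1]/F[2],'dy',T[0]/F[2])
E
```

```text
[ 0.45357698 -0.1032632   0.07702138] [ 0.03201322  0.39974206 -0.32769775] [0.0267112  0.09518776 0.00216106]
contact dx about ref 0.2904742687168 dy -0.08151170872333573
```

Call:
{"fn": "servo_tool", "kwargs": {"gripper": [0.7,0.7], "translation": [[0,0,-1],[0,0,-1.5]], "turn": [[0,0,0],[0,0,0]]}}

```text
t: 12.4
eef_pos: [0.4527, -0.103, 0.0757]
ee_rot: [3.003, -0.001, 1.515]
ft_force: [-10.0, -2.6, 25.2]
width: 0.0599
grip_force: 12.5
```

```bash
python3 - <<'E'
from h import *
F=[];T=[]
for i in range(3):
    o=manip.observe();F.append(o['ft_force']);T.append(o['torque']); c=manip.read_camera('wrist')
F=np.mean(F,0);T=np.mean(T,0);print(o['eef_pos'],F,T)
print('contact dx about ref', -T[1]/F[2],'dy',T[0]/F[2])
a=c['color'][180:330,130:430,::-1]
cv2.imwrite('pics/m7.png',cv2.resize(a,(800,400),interpolation=cv2.INTER_CUBIC))
E
```

```text
[ 0.45255185 -0.10304587  0.07572164] [-9.38319009 -3.64401336 22.29548914] [-0.53160503  1.98624089  0.02824824]
contact dx about ref -0.08908711877733755 dy -0.023843613895896957
```

View pics/m7.png

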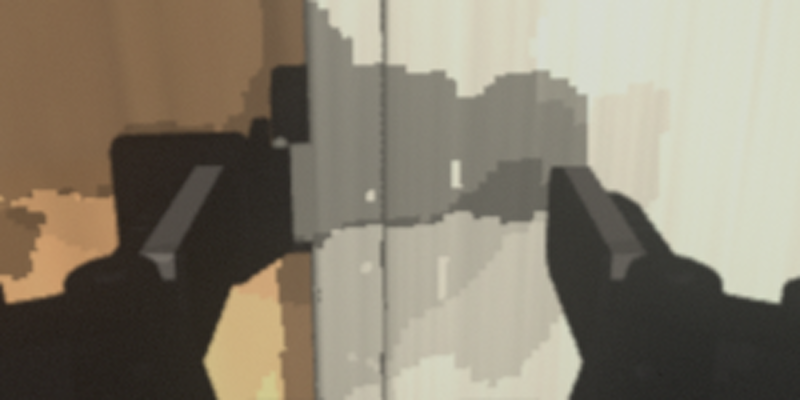

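Call:
{"fn": "servo_tool", "kwargs": {"gripper": [0.7,0.7,0.7,0.7], "translation": [[0,0,20],[40,0,20],[75,0,15],[75,0,10]], "turn": [[0,0,0],[0,0,0],[0,0,0],[0,0,0]]}}

```text
t: 12.95
eef_pos: [0.5339, -0.104, 0.0864]
ee_rot: [2.996, 0.0, 1.516]
ft_force: [-0.1, -0.6, -0.2]
width: 0.0597
grip_force: 0.0
```

Call:
{"fn": "servo_tool", "kwargs": {"gripper": [0.7,0.7], "translation": [[0,0,-2],[0,0,-4]], "turn": [[0,0,0],[0,0,0]]}}

```text
t: 13.15
eef_pos: [0.5274, -0.103, 0.0811]
ee_rot: [3.004, -0.001, 1.515]
ft_force: [-0.3, -0.3, 0.7]
width: 0.0597
grip_force: 0.0
```

Call:
{"fn": "servo_tool", "kwargs": {"gripper": [0.7,0.7], "translation": [[0,0,-2],[0,0,-3]], "turn": [[0,0,0],[0,0,0]]}}

```text
t: 13.35
eef_pos: [0.5279, -0.1033, 0.0785]
ee_rot: [3.002, -0.001, 1.515]
ft_force: [0.7, 0.0, -0.1]
width: 0.0596
grip_force: 0.0
```

Call:
{"fn": "servo_tool", "kwargs": {"gripper": [0.7,0.7], "translation": [[0,0,-1],[0,0,-2]], "turn": [[0,0,0],[0,0,0]]}}

```text
t: 13.55
eef_pos: [0.5285, -0.1033, 0.0767]
ee_rot: [3.002, -0.001, 1.515]
ft_force: [0.5, -0.4, -0.1]
width: 0.0597
grip_force: 0.0
```

Call:
{"fn": "servo_tool", "kwargs": {"gripper": [0.7,0.7], "translation": [[0,0,-2],[0,0,-3]], "turn": [[0,0,0],[0,0,0]]}}

```text
t: 13.75
eef_pos: [0.5286, -0.1033, 0.0735]
ee_rot: [3.002, -0.001, 1.515]
ft_force: [0.7, -0.6, 0.8]
width: 0.0598
grip_force: 0.0
```

Call:
{"fn": "servo_tool", "kwargs": {"gripper": [0.7,0.7], "translation": [[0,0,-1],[0,0,-1.5]], "turn": [[0,0,0],[0,0,0]]}}

```text
t: 13.95
eef_pos: [0.5286, -0.1033, 0.072]
ee_rot: [3.002, -0.001, 1.515]
ft_force: [0.1, 0.3, 0.8]
width: 0.0598
grip_force: 0.0
```

Call:
{"fn": "servo_tool", "kwargs": {"gripper": [0.7,0.7], "translation": [[0,0,-1],[0,0,-1.5]], "turn": [[0,0,0],[0,0,0]]}}

```text
t: 14.15
eef_pos: [0.5286, -0.1033, 0.0705]
ee_rot: [3.002, -0.001, 1.515]
ft_force: [-0.1, 0.0, 0.5]
width: 0.0594
grip_force: 0.0
```

Call:
{"fn": "servo_tool", "kwargs": {"gripper": [0.7,0.7], "translation": [[0,0,-1],[0,0,-2]], "turn": [[0,0,0],[0,0,0]]}}

```text
t: 14.35
eef_pos: [0.5287, -0.1033, 0.0685]
ee_rot: [3.002, -0.001, 1.515]
ft_force: [-0.1, -0.3, 0.2]
width: 0.0598
grip_force: 0.0
```

Call:
{"fn": "servo_tool", "kwargs": {"gripper": [0.7,0.7], "translation": [[0,0,-1],[0,0,-2]], "turn": [[0,0,0],[0,0,0]]}}

```text
t: 14.55
eef_pos: [0.5287, -0.1033, 0.0667]
ee_rot: [3.002, -0.001, 1.515]
ft_force: [-1.8, -0.1, 8.2]
width: 0.0596
grip_force: 4.1
```

Call:
{"fn": "servo_tool", "kwargs": {"gripper": [0.7,0.7], "translation": [[0,0,-1],[0,0,-2]], "turn": [[0,0,0],[0,0,0]]}}

```text
t: 14.75
eef_pos: [0.5287, -0.1033, 0.0649]
ee_rot: [3.002, -0.001, 1.515]
ft_force: [-3.3, 0.8, 16.8]
width: 0.0598
grip_force: 8.5
```

```bash
python3 - <<'E'
from h import *
F=[];T=[]
for i in range(4):
    o=manip.observe();F.append(o['ft_force']);T.append(o['torque']); c=manip.read_camera('wrist')
F=np.mean(F,0);T=np.mean(T,0);print(o['eef_pos'],o['ee_rot'],F,T)
for d in (0,.1,.15,.2,.25):
    for nm,P,f,t in (('lid',o['eef_pos'],F,T),('catch',np.array([.4526,-.103,.0757]),np.array([-9.383,-3.644,22.295]),np.array([-.5316,1.986,.028]))):
        zt=np.array([.139,-.007,-.99]); ref=P-d*zt
        r0=np.cross(f,t)/(f@f); # line point
        zc=P[2]-.0125; s=(zc-(ref+r0)[2])/f[2]; print(d,nm,(ref+r0+s*f).round(4))
E
```

```text
[ 0.52864717 -0.10327547  0.06503928] [ 3.00149567e+00 -7.58855301e-04  1.51514185e+00] [-3.83357044  0.74606536 16.75176841] [ 0.08476926  0.92420429 -0.00215657]
0 lid [ 0.4764 -0.0985  0.0525]
0 catch [ 0.3692 -0.1259  0.0632]
0.1 lid [ 0.4851 -0.1022  0.0525]
0.1 catch [ 0.397  -0.1091  0.0632]
0.15 lid [ 0.4895 -0.1041  0.0525]
0.15 catch [ 0.4109 -0.1006  0.0632]
0.2 lid [ 0.4939 -0.1059  0.0525]
0.2 catch [ 0.4248 -0.0922  0.0632]
0.25 lid [ 0.4983 -0.1078  0.0525]
0.25 catch [ 0.4386 -0.0837  0.0632]
```

Call:
{"fn": "servo_tool", "kwargs": {"gripper": [0.7,0.7], "translation": [[0,0,10],[0,0,20]], "turn": [[0,0,0],[0,0,0]]}}

```text
t: 15.15
eef_pos: [0.5284, -0.1032, 0.0849]
ee_rot: [3.002, -0.001, 1.515]
ft_force: [0.8, -0.2, -0.7]
width: 0.0602
grip_force: 0.0
```

```bash
python3 - <<'E'
from h import *
# row profiles near the pad's upper (+y) edge region: rows 232..246
for n in ('w3','w4','w5','w6'):
    g=cv2.imread(f'pics/{n}.png').astype(int).mean(2)
    for r in ((222,) if n=='w3' else (232,236)):
        print(n,r,[int(x) for x in g[r,160:262:2]])
    print(n,'col215',[int(x) for x in g[200:260:2,212]])
E
```

```text
w3 222 [99, 100, 100, 99, 100, 101, 101, 100, 99, 99, 101, 100, 98, 96, 96, 87, 74, 44, 39, 40, 41, 40, 39, 41, 41, 41, 41, 42, 39, 42, 40, 41, 42, 43, 41, 43, 44, 43, 43, 43, 44, 65, 82, 63, 73, 108, 110, 111, 122, 124, 121]
w3 col215 [103, 103, 102, 102, 103, 102, 100, 101, 99, 52, 38, 41, 41, 41, 41, 39, 41, 39, 40, 38, 41, 64, 59, 46, 41, 40, 40, 40, 41, 39]
w4 232 [105, 104, 103, 103, 102, 104, 104, 102, 102, 101, 100, 98, 88, 80, 73, 62, 59, 54, 55, 48, 49, 47, 45, 44, 42, 41, 41, 40, 39, 39, 37, 39, 39, 40, 39, 39, 40, 39, 41, 41, 52, 43, 70, 67, 49, 45, 46, 47, 85, 119, 129]
w4 236 [104, 104, 103, 102, 101, 101, 101, 101, 102, 100, 100, 98, 94, 45, 37, 40, 39, 39, 38, 38, 39, 38, 40, 39, 40, 39, 39, 38, 38, 39, 39, 42, 38, 39, 40, 40, 40, 40, 39, 39, 41, 48, 68, 64, 54, 72, 112, 114, 114, 119, 129]
w4 col215 [107, 108, 107, 107, 107, 108, 106, 106, 106, 106, 106, 107, 105, 104, 90, 84, 41, 38, 39, 38, 39, 64, 57, 43, 38, 35, 38, 37, 37, 35]
w5 232 [100, 99, 100, 99, 81, 41, 40, 38, 37, 39, 39, 38, 38, 38, 39, 39, 36, 37, 38, 40, 40, 37, 40, 39, 40, 38, 37, 40, 40, 39, 40, 38,
[... 354 characters left out ...]
08, 106, 108, 108, 106, 106, 106, 94, 64, 39, 39, 37, 39, 39, 38, 37, 63, 58, 42, 38, 35, 35, 38, 38, 39]
w6 232 [99, 101, 100, 100, 100, 99, 96, 43, 40, 39, 38, 40, 39, 38, 40, 40, 39, 38, 38, 40, 40, 39, 38, 39, 40, 39, 40, 41, 39, 41, 40, 40, 40, 38, 40, 41, 42, 39, 42, 91, 112, 114, 114, 122, 127, 125, 123, 125, 127, 127, 124]
w6 236 [99, 99, 98, 100, 100, 99, 96, 49, 39, 40, 38, 39, 41, 41, 38, 36, 38, 39, 38, 38, 39, 39, 39, 40, 40, 38, 40, 38, 41, 41, 37, 37, 41, 39, 41, 40, 41, 42, 43, 77, 111, 113, 113, 121, 126, 126, 122, 122, 127, 127, 124]
w6 col215 [107, 106, 106, 106, 105, 106, 106, 105, 106, 105, 105, 104, 78, 41, 39, 40, 40, 41, 40, 39, 38, 63, 58, 43, 38, 39, 39, 36, 38, 35]
```

```bash
python3 - <<'E'
from h import *
from scipy.spatial.transform import Rotation as R
c=manip.read_camera('wrist'); o=manip.observe()
def H(p,e):
    M=np.eye(4);M[:3,:3]=R.from_euler('xyz',e).as_matrix();M[:3,3]=p;return M
X=np.linalg.inv(H(o['eef_pos'],o['ee_rot']))@c['pose']; print(X.round(3).tolist())
np.save('X.npy',X)
V={'w2':([.46354,.02003,.33501],[3.14145,0,1.51794]),'w3':([.44722,-.10056,.10563],[3.00134,-.0008,1.51666]),'w4':([.44687,-.10132,.07706],[3.00144,-.0007,1.51506]),'w5':([.4543,-.10362,.07885],[3.00007,-.0003,1.51514]),'w6':([.4537,-.1033,.0832],[3.002,-.001,1.515])}
px={'w2':(241,262,246),'w3':(193,243,218),'w4':(186,250.5,231),'w5':(168.5,236,226),'w6':(173,238,224.5)}
for n in V:
    cc=dict(c);cc['pose']=H(*V[n])@X
    for z in (.055,.063,.07):
        v=px[n][2]+10
        print(n,z,'L',ray(cc,px[n][0],v,z)[:1].round(4),'R',ray(cc,px[n][1],v,z)[:1].round(4),'top y',ray(cc,220 if n!='w2' else 251,px[n][2],z)[1].round(4))
E
```

```text
[[-0.002, -0.966, -0.257, 0.064], [1.0, -0.001, -0.004, -0.001], [0.003, -0.257, 0.966, -0.127], [0.0, 0.0, 0.0, 1.0]]
w2 0.055 L [0.3996] R [0.4317] top y -0.0843
w2 0.063 L [0.4009] R [0.4324] top y -0.081
w2 0.07 L [0.4021] R [0.433] top y -0.0781
w3 0.055 L [0.4001] R [0.431] top y -0.0884
w3 0.063 L [0.4015] R [0.431] top y -0.086
w3 0.07 L [0.4028] R [0.4311] top y -0.0839
w4 0.055 L [0.4004] R [0.4342] top y -0.0877
w4 0.063 L [0.4021] R [0.4341] top y -0.0849
w4 0.07 L [0.4036] R [0.434] top y -0.0825
w5 0.055 L [0.399] R [0.4341] top y -0.0878
w5 0.063 L [0.4012] R [0.4344] top y -0.0851
w5 0.07 L [0.403] R [0.4346] top y -0.0828
w6 0.055 L [0.3996] R [0.4345] top y -0.088
w6 0.063 L [0.4017] R [0.4347] top y -0.0854
w6 0.07 L [0.4034] R [0.4349] top y -0.0832
```

Call:
{"fn": "servo_tool", "kwargs": {"gripper": [0.7,0.7,0.7,0.7,0.7], "translation": [[-40,0,5],[-76,1,5],[-76,1,0],[-76,1,-6],[-76,1,-7]], "turn": [[0,0,0],[0,0,0],[0,0,0],[0,0,0],[0,0,0]]}}

```text
t: 15.7
eef_pos: [0.4536, -0.1025, 0.0773]
ee_rot: [3.001, -0.001, 1.515]
ft_force: [0.3, -0.2, 0.3]
width: 0.0597
grip_force: 0.0
```

Call:
{"fn": "servo_tool", "kwargs": {"gripper": [0.7,0.7,0.7], "translation": [[0,0,-1],[-0.5,0,-2],[-0.5,0,-2]], "turn": [[0,0,0],[0,0,0],[0,0,0]]}}

```text
t: 16.0
eef_pos: [0.452, -0.1022, 0.0756]
ee_rot: [3.003, -0.001, 1.516]
ft_force: [-7.1, -3.9, 15.3]
width: 0.0598
grip_force: 7.5
```

Call:
{"fn": "servo_tool", "kwargs": {"gripper": [0.7,0.7,0.7], "translation": [[-1,0,-1],[-1.5,0,-1],[-1.5,0,-1]], "turn": [[0,0,0],[0,0,0],[0,0,0]]}}

```text
t: 16.3
eef_pos: [0.4504, -0.1022, 0.0747]
ee_rot: [3.003, -0.001, 1.516]
ft_force: [-8.0, -2.4, 17.3]
width: 0.0597
grip_force: 9.2
```

Call:
{"fn": "servo_tool", "kwargs": {"gripper": [0.7,0.7,0.7], "translation": [[-1,0,0],[-2,0,0],[-2,0,0]], "turn": [[0,0,0],[0,0,0],[0,0,0]]}}

```text
t: 16.6
eef_pos: [0.4493, -0.1024, 0.0746]
ee_rot: [3.001, -0.001, 1.515]
ft_force: [-0.1, -1.2, 2.3]
width: 0.0597
grip_force: 1.2
```

Call:
{"fn": "servo_tool", "kwargs": {"gripper": [0.7,0.7,0.7], "translation": [[-1,0,-0.5],[-1.5,0,-1],[-1.5,0,-1]], "turn": [[0,0,0],[0,0,0],[0,0,0]]}}

```text
t: 16.9
eef_pos: [0.4472, -0.1023, 0.0736]
ee_rot: [3.002, -0.001, 1.515]
ft_force: [-0.2, 0.1, 2.9]
width: 0.0595
grip_force: 1.8
```

Call:
{"fn": "servo_tool", "kwargs": {"gripper": [0.7,0.7,0.7], "translation": [[-1,0,-0.5],[-1.5,0,-1],[-1.5,0,-1]], "turn": [[0,0,0],[0,0,0],[0,0,0]]}}

```text
t: 17.2
eef_pos: [0.4458, -0.1023, 0.0726]
ee_rot: [3.001, -0.001, 1.515]
ft_force: [2.4, -0.0, 4.4]
width: 0.0601
grip_force: 2.4
```

Call:
{"fn": "servo_tool", "kwargs": {"gripper": [0.7,0.7,0.7], "translation": [[-0.6,0,-0.6],[-1.2,0,-1.2],[-1.2,0,-1.2]], "turn": [[0,0,0],[0,0,0],[0,0,0]]}}

```text
t: 17.5
eef_pos: [0.4442, -0.1022, 0.0714]
ee_rot: [3.002, -0.001, 1.515]
ft_force: [-0.9, 0.9, 7.6]
width: 0.0597
grip_force: 3.6
```

Call:
{"fn": "servo_tool", "kwargs": {"gripper": [0.7,0.7,0.7], "translation": [[-0.6,0,-0.6],[-1.2,0,-1.2],[-1.2,0,-1.2]], "turn": [[0,0,0],[0,0,0],[0,0,0]]}}

```text
t: 17.8
eef_pos: [0.4431, -0.1022, 0.0703]
ee_rot: [3.002, -0.001, 1.515]
ft_force: [-0.7, 1.1, 11.9]
width: 0.06
grip_force: 6.0
```

```bash
cat >> h.py <<'E'
from scipy.spatial.transform import Rotation as R
def cont(d=.15,off=.0125,n=3):
    F=[];T=[]
    for i in range(n):
        o=manip.observe();F.append(o['ft_force']);T.append(o['torque']); c=manip.read_camera('wrist')
    f=np.mean(F,0);t=np.mean(T,0);P=o['eef_pos'];zt=R.from_euler('xyz',o['ee_rot']).as_matrix()[:,2]
    ref=P-d*zt;r0=np.cross(f,t)/(f@f);zc=P[2]-off;s=(zc-(ref+r0)[2])/f[2]
    print('P',P.round(4),'F',f.round(2),'contact',(ref+r0+s*f).round(4)); return c
E
python3 - <<'E'
from h import *
c=cont(n=4)
g=c['color'].astype(int).mean(2)
print([int(x) for x in g[195,236:300]])
E
```

```text
P [ 0.4431 -0.1022  0.0703] F [-1.03  1.04 11.97] contact [ 0.4215 -0.0947  0.0578]
[115, 114, 114, 103, 95, 95, 94, 95, 95, 95, 95, 96, 97, 98, 100, 102, 103, 105, 105, 106, 105, 100, 95, 97, 90, 83, 82, 82, 83, 85, 89, 96, 123, 157, 180, 197, 210, 215, 214, 214, 213, 211, 208, 209, 209, 211, 211, 212, 213, 213, 213, 213, 214, 213, 212, 211, 209, 211, 211, 210, 209, 211, 206, 199]
```

Call:
{"fn": "servo_tool", "kwargs": {"gripper": [0.7,0.7,0.7,0.7,0.7], "translation": [[0,0,2],[0,0,4],[0,0,6],[0,0,8],[0,0,8]], "turn": [[0,0,0],[0,0,0],[0,0,0],[0,0,0],[0,0,0]]}}

```text
t: 18.5
eef_pos: [0.4432, -0.1023, 0.0784]
ee_rot: [3.002, -0.001, 1.515]
ft_force: [0.3, 0.5, 1.6]
width: 0.0598
grip_force: 0.9
```

```bash
python3 - <<'E'
from h import *
c=cont(n=4)
E
```

```text
P [ 0.4432 -0.1023  0.0782] F [ 0.91 -0.12  1.37] contact [ 0.4892 -0.1185  0.0657]
```

Call:
{"fn": "servo_tool", "kwargs": {"gripper": [0.7,0.7,0.7,0.7,0.7], "translation": [[0.6,0,4.6],[1.9,0,9],[3.6,0,13.5],[5.8,0,18],[5.8,0,19]], "turn": [[0,7,0],[0,14,0],[0,21,0],[0,28,0],[0,28,0]]}}

```text
t: 19.2
eef_pos: [0.451, -0.1023, 0.0966]
ee_rot: [-2.791, 0.026, 1.522]
ft_force: [3.1, -1.9, 0.0]
width: 0.0597
grip_force: 0.9
```

```bash
python3 - <<'E'
from h import *
c=cont(n=3)
cv2.imwrite('pics/w8.png',c['color'][:,:,::-1])
E
```

```text
P [ 0.449  -0.102   0.0964] F [ 1.47 -1.17  1.22] contact [ 0.5424 -0.0874  0.0839]
```

View pics/w8.png

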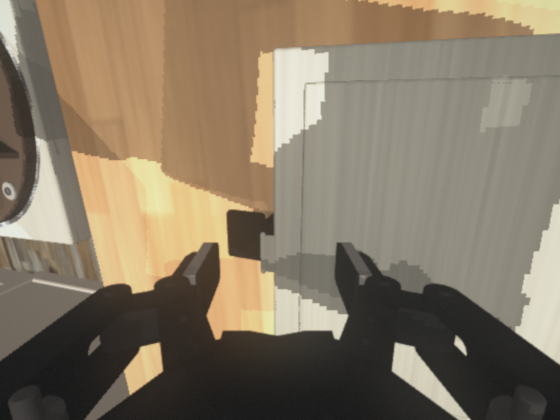

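Call:
{"fn": "servo_tool", "kwargs": {"gripper": [0.7,0.5,0.3,0.1,0.0], "translation": [[7,0,0],[14,0,0],[21,0,0],[28,0,0],[30,0,0]], "turn": [[0,0,0],[0,0,0],[0,0,0],[0,0,0],[0,0,0]]}}

```text
t: 19.85
eef_pos: [0.4803, -0.1024, 0.0972]
ee_rot: [-2.795, 0.026, 1.521]
ft_force: [1.2, -0.4, 2.0]
width: 0.0013
grip_force: 0.9
```

```bash
python3 - <<'E'
from h import *
c=cont(n=3)
print(manip.observe()['width'],manip.observe()['joints'])
E
```

```text
P [ 0.4796 -0.1022  0.0971] F [ 1.28 -0.21  1.79] contact [ 0.5966 -0.0881  0.0846]
-0.00014676350728465634 [-0.21407803  0.63324568  1.82504622 -0.09297636  1.02545138 -0.09799687]
```

Call:
{"fn": "servo_tool", "kwargs": {"gripper": [0,0,0,0,0], "translation": [[2,0,8],[4.4,0,15.4],[7,-0.5,23],[10.4,-0.5,30.2],[14,-1,37]], "turn": [[0,0,0],[0,0,0],[0,0,0],[0,0,0],[0,0,0]]}}

```text
t: 20.5
eef_pos: [0.4934, -0.1033, 0.1351]
ee_rot: [-2.794, 0.025, 1.521]
ft_force: [0.5, 0.8, 1.4]
width: 0.0001
grip_force: 0.7
```

```bash
python3 - <<'E'
from h import *
c=cont(n=2)
cv2.imwrite('pics/w9.png',c['color'][:,:,::-1])
t=pic('top','t9.png');look('top',t,['tin_edge','tin_lid'])
E
```

```text
P [ 0.4945 -0.1035  0.1359] F [0.36 0.6  1.7 ] contact [ 0.542  -0.1044  0.1234]
top tin_edge 0.45 [0.624 0.193 0.194] px 220 184
top tin_lid 0.23 [0.619 0.192 0.196] px 221 186
```

Force about 1.7 N upward: the lid follows. Continue the arc.

Call:
{"fn": "servo_tool", "kwargs": {"gripper": [0,0,0,0,0], "translation": [[4,0,7],[12.5,-0.5,20.5],[22.5,-1,33],[34,-2,44.5],[46,-2.5,54.5]], "turn": [[0,0,0],[0,0,0],[0,0,0],[0,0,0],[0,0,0]]}}

```text
t: 21.25
eef_pos: [0.5395, -0.1058, 0.1896]
ee_rot: [-2.793, 0.025, 1.521]
ft_force: [0.7, -1.3, 0.7]
width: 0.0
grip_force: 0.6
```

Call:
{"fn": "servo_tool", "kwargs": {"gripper": [0,0,0,0,0], "translation": [[13.4,-0.5,9],[27.5,-1.5,16.5],[42,-2,22.5],[57.5,-3,27],[73,-4,30]], "turn": [[0,0,0],[0,0,0],[0,0,0],[0,0,0],[0,0,0]]}}

```text
t: 21.75
eef_pos: [0.6128, -0.1097, 0.2193]
ee_rot: [-2.793, 0.025, 1.521]
ft_force: [0.1, -0.0, 0.5]
width: -0.0001
grip_force: 0.5
```

```bash
python3 - <<'E'
from h import *
c=cont(n=2)
t=pic('top','t10.png');look('top',t,['tin_edge','tin_lid','biscuit0'])
E
```

```text
P [ 0.6149 -0.1099  0.2194] F [-0.82 -0.05  0.98] contact [ 1.0227 -0.0975  0.2069]
```

Call:
{"fn": "servo_tool", "kwargs": {"gripper": [0,0,0,0,0], "translation": [[10,-0.5,1],[20,-1,1.5],[32,-1.5,1],[44,-2.5,0],[56,-3,-2]], "turn": [[0,0,0],[0,0,0],[0,0,0],[0,0,0],[0,0,0]]}}

```text
t: 22.55
eef_pos: [0.6693, -0.1129, 0.2168]
ee_rot: [-2.794, 0.025, 1.521]
ft_force: [0.8, -0.5, 0.7]
width: 0.0002
grip_force: 0.5
```

Call:
{"fn": "servo_tool", "kwargs": {"gripper": [0,0,0,0,0], "translation": [[10,-0.5,20],[20,-1,50],[0,-1.5,90],[-40,10,130],[-90,30,140]], "turn": [[0,0,0],[0,0,0],[0,-4,0],[0,-12,0],[0,-20,0]]}}

```text
t: 23.05
eef_pos: [0.6081, -0.0938, 0.3501]
ee_rot: [-3.101, 0.01, 1.516]
ft_force: [0.9, -0.1, 2.0]
width: -0.0002
grip_force: 0.0
```

Call:
{"fn": "servo_tool", "kwargs": {"gripper": [0.5,0.5,0.5,0.5,0.5], "translation": [[-40,30,0],[-80,60,0],[-110,90,0],[-120,120,0],[-120,130,0]], "turn": [[0,0,0],[0,0,0],[0,0,0],[0,0,0],[0,0,0]]}}

```text
t: 23.55
eef_pos: [0.4853, 0.0387, 0.3487]
ee_rot: [-3.093, 0.009, 1.518]
ft_force: [0.6, -0.7, 0.2]
width: 0.0425
grip_force: 0.0
```

```bash
python3 - <<'E'
from h import *
print(manip.observe()['eef_pos'],manip.observe()['ee_rot'])
for cam in ('top','wrist','scene'):
    t=pic(cam,cam+'11.png');look(cam,t,['biscuit0','tin_edge','tin_lid'])
E
```

```text
[0.48534649 0.0386959  0.34869958] [-3.09323841  0.00871188  1.51787548]
top biscuit0 0.56 [ 0.564 -0.149  0.022] px 330 214
top biscuit0 0.49 [ 0.48  -0.148  0.024] px 330 239
top tin_edge 0.59 [ 0.673 -0.142  0.154] px 330 171
top tin_lid 0.83 [ 0.671 -0.145  0.154] px 332 172
wrist biscuit0 0.96 [ 0.48  -0.145  0.023] px 288 273
wrist biscuit0 0.81 [ 0.492 -0.066  0.023] px 293 230
wrist tin_edge 0.62 [ 0.686 -0.062  0.17 ] px 465 266
wrist tin_lid 0.79 [ 0.687 -0.062  0.17 ] px 467 266
wrist tin_lid 0.65 [0.775 0.072 0.096] px 519 137
scene biscuit0 0.58 [ 0.569 -0.069  0.023] px 296 207
scene biscuit0 0.53 [ 0.566 -0.149  0.025] px 304 197
scene biscuit0 0.45 [ 0.488 -0.068  0.018] px 315 212
scene biscuit0 0.4 [ 0.479 -0.143  0.022] px 323 203
scene tin_edge 0.6 [ 0.671 -0.111  0.147] px 277 171
scene tin_lid 0.58 [ 0.673 -0.11   0.141] px 277 172
```

```bash
python3 - <<'E'
from h import *
a=cv2.imread('pics/wrist11.png')[180:340,230:490]
b=cv2.imread('pics/top11.png')[160:280,270:400]
cv2.imwrite('pics/m11.png',np.hstack([cv2.resize(a,(500,308)),cv2.resize(b,(300,308))]))
E
```

```text
(no output)
```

View pics/m11.png

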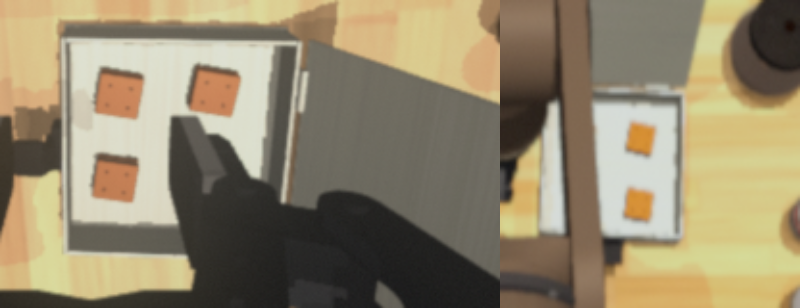

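```bash
cat >> h.py <<'E'
def bisc(c,img=None,roi=(.44,.63,-.21,-.01)):
    hsv=cv2.cvtColor(c['color'],cv2.COLOR_RGB2HSV)
    m=((hsv[:,:,0]<16)&(hsv[:,:,1]>115)&(hsv[:,:,2]>140)).astype(np.uint8)
    m=cv2.morphologyEx(m,cv2.MORPH_CLOSE,np.ones((3,3)))
    n,lab,st,ce=cv2.connectedComponentsWithStats(m); out=[]
    for i in range(1,n):
        if st[i,4]<40: continue
        P=ray(c,*ce[i],.022)
        if not(roi[0]<P[0]<roi[1] and roi[2]<P[1]<roi[3]): continue
        ys,xs=np.where(lab==i); W=np.array([ray(c,x,y,.022)[:2] for x,y in zip(xs,ys)])*1000
        r=cv2.minAreaRect(W.astype(np.float32)); out.append(r)
        print('biscuit',np.round(r[0],1),np.round(r[1],1),round(r[2],1),'area',st[i,4])
    return out
E
python3 - <<'E'
from h import *
for cam in('wrist','top','scene'):
    print(cam); bisc(manip.read_camera(cam))
E
```

```text
wrist
biscuit [570.9 -64.8] [36.4 36. ] 77.7 area 464
biscuit [488.9 -64.1] [36.2 36. ] 77.8 area 446
biscuit [ 482.  -145.8] [36.3 35.7] 79.5 area 388
top
scene
biscuit [ 569.9 -149.1] [38.4 38.6] 72.7 area 45
biscuit [ 482.4 -141.6] [44.8 35.3] 81.2 area 49
biscuit [489.8 -63.1] [33.9 37.7] 80.4 area 45
```

```bash
cat >> h.py <<'E'
def goto(p,yaw,tilt=0,axis=0):
    "shift (mm) and turn (deg) from the measured pose to tool-down pose; tilt deg about world axis dir (deg)"
    o=manip.observe(); a=np.radians(axis)
    T=R.from_rotvec(np.radians(tilt)*np.array([np.cos(a),np.sin(a),0]))*R.from_euler('xyz',[np.pi,0,np.radians(yaw)])
    r=(T*R.from_euler('xyz',o['ee_rot']).inv()).as_rotvec(degrees=True)
    print('shift',((np.array(p)-o['eef_pos'])*1000).round(1),'turn',r.round(1))
E
python3 -c "
from h import *
goto([.482,-.146,.12],168); goto([.482,-.146,.019],168)"
```

```text
shift [  -4.4 -182.5 -227.9] turn [ 2.3 -2.1 81.1]
shift [  -4.4 -182.5 -328.9] turn [ 2.3 -2.1 81.1]
```

Call:
{"fn": "servo_tool", "kwargs": {"gripper": [0.65,0.65,0.65,0.65,0.65], "translation": [[0,-20,0],[0,-40,0],[0,-70,-20],[0,-100,-50],[0,-130,-90]], "turn": [[0.2,-0.2,8.1],[0.5,-0.4,16.2],[0.7,-0.6,24.3],[0.9,-0.8,32.4],[1.15,-1.05,40.5]]}}

```text
t: 24.8
eef_pos: [0.4873, -0.0946, 0.2582]
ee_rot: [-3.118, -0.001, 2.23]
ft_force: [1.0, 0.1, -0.8]
width: 0.0557
grip_force: 0.0
```

Call:
{"fn": "servo_tool", "kwargs": {"gripper": [0.65,0.65,0.65,0.65,0.65], "translation": [[-1,-15,-30],[-2,-30,-60],[-3,-45,-90],[-4,-53,-110],[-4,-53,-130]], "turn": [[0.2,-0.2,8.1],[0.5,-0.4,16.2],[0.7,-0.6,24.3],[0.9,-0.8,32.4],[1.15,-1.05,40.5]]}}

```text
t: 25.3
eef_pos: [0.4822, -0.1473, 0.1268]
ee_rot: [3.141, 0.0, 2.935]
ft_force: [0.4, -0.1, 0.2]
width: 0.0555
grip_force: 0.0
```

```bash
python3 -c "
from h import *
o=manip.observe();print(o['eef_pos'],o['ee_rot'],o['joints'])
bisc(pic('wrist','w12.png'))
goto([.482,-.146,.019],168)"
```

```text
[ 0.48219062 -0.14731323  0.12682623] [3.14121554e+00 4.20999970e-04 2.93518805e+00] [-3.56944905e-01  4.44908789e-01  2.03874722e+00  7.13323410e-04
  6.57577084e-01 -1.72190121e+00]
biscuit [474.  -67.4] [20.4  2.5] 78.1 area 55
biscuit [489.7 -66. ] [36.4 34.1] 78.5 area 1249
biscuit [ 485.5 -148. ] [36.4 29.8] 78.1 area 1219
biscuit [565.4 -62.5] [31.3 21.8] 78.1 area 486
biscuit [ 568.9 -152.7] [35.6 36.3] 77.8 area 1384
shift [   1.2    0.5 -105.4] turn [-0.1 -0.1 -0.8]
```

Call:
{"fn": "servo_tool", "kwargs": {"gripper": [0.65,0.65,0.65,0.65,0.65], "translation": [[2,0,-40],[2,0,-75],[2,0,-95],[2,0,-105],[2,0,-107]], "turn": [[0,0,0],[0,0,0],[0,0,0],[0,0,0],[0,0,0]]}}

```text
t: 25.85
eef_pos: [0.4842, -0.1462, 0.0204]
ee_rot: [3.141, -0.001, 2.929]
ft_force: [0.5, 0.3, -0.4]
width: 0.0556
grip_force: 0.0
```

Call:
{"fn": "servo_tool", "kwargs": {"gripper": [0.3,0.3,0.3,0.3,0.3], "translation": [[0,0,0],[0,0,0],[0,0,0],[0,0,0],[0,0,0]], "turn": [[0,0,0],[0,0,0],[0,0,0],[0,0,0],[0,0,0]], "squeeze": 25}}

```text
t: 26.35
eef_pos: [0.4851, -0.1466, 0.0219]
ee_rot: [3.141, 0.002, 2.93]
ft_force: [-0.8, 0.6, 10.5]
width: 0.0372
grip_force: 26.1
```

Call:
{"fn": "servo_tool", "kwargs": {"gripper": [0.3,0.3,0.3,0.3,0.3], "translation": [[0,0,20],[0,0,60],[0,0,100],[0,0,140],[0,0,150]], "turn": [[0,0,0],[0,0,0],[0,0,0],[0,0,0],[0,0,0]]}}

```text
t: 26.85
eef_pos: [0.4862, -0.147, 0.1753]
ee_rot: [-3.141, 0.007, 2.93]
ft_force: [-0.0, -0.0, -0.9]
width: 0.0373
grip_force: 25.3
```

Call:
{"fn": "servo_tool", "kwargs": {"gripper": [0.3,0.3,0.3,0.3,0.3], "translation": [[6,40,5],[14,85,5],[22,130,5],[30,175,5],[38,220,5]], "turn": [[0,0,0],[0,0,0],[0,0,0],[0,0,0],[0,0,0]]}}

```text
t: 27.35
eef_pos: [0.5222, 0.0754, 0.1758]
ee_rot: [3.141, 0.001, 2.93]
ft_force: [0.9, -0.9, -0.4]
width: 0.0379
grip_force: 25.3
```

Call:
{"fn": "servo_tool", "kwargs": {"gripper": [0.3,0.3,0.3,0.3,0.3], "translation": [[8,45,0],[14,80,0],[19,103,0],[19,103,-20],[19,103,-40]], "turn": [[0,0,0],[0,0,0],[0,0,0],[0,0,0],[0,0,0]]}}

```text
t: 27.85
eef_pos: [0.5415, 0.1778, 0.1355]
ee_rot: [3.141, 0.002, 2.932]
ft_force: [-0.2, -0.1, -0.8]
width: 0.0373
grip_force: 25.3
```

```bash
python3 -c "
from h import *
o=manip.observe();print(o['eef_pos'],o['ee_rot'],o['width'])
c=pic('wrist','w13.png');look('wrist',c,['jar','jar_lid'])
print(proj(c,[.543,.176,.108]),proj(c,[.543+.047*.938,.176+.047*.347,.108]),proj(c,[.543-.047*.347,.176+.047*.938,.108]))
"
```

```text
[0.54154502 0.17776303 0.13550448] [3.14067415e+00 1.57154112e-03 2.93182814e+00] 0.03730203199538524
wrist jar 0.96 [0.524 0.166 0.106] px 251 219
wrist jar 0.8 [0.428 0.291 0.046] px 408 21
wrist jar 0.33 [0.523 0.424 0.006] px 553 123
wrist jar_lid 0.84 [0.598 0.225 0.154] px 403 372
(np.float64(275.7375375669036), np.float64(248.02526503649642)) (np.float64(316.58026936146655), np.float64(307.6715553213551)) (np.float64(346.5849728179629), np.float64(206.21643429867996))
```

View pics/w13.png

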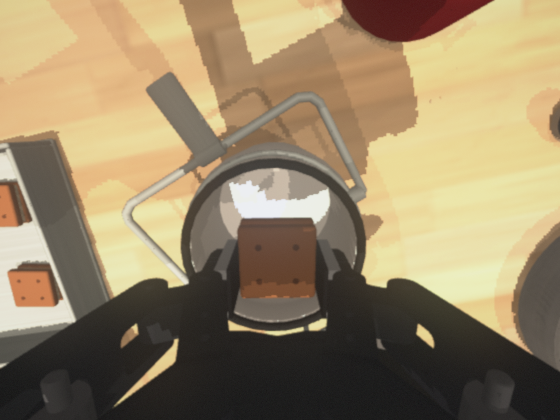

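Call:
{"fn": "servo_tool", "kwargs": {"gripper": [0.3,0.3,0.3,0.3,0.55], "translation": [[0,-1,-20],[0,-1,-40],[0,-1,-53],[0,-1,-53],[0,-1,-53]], "turn": [[0,0,0],[0,0,0],[0,0,0],[0,0,0],[0,0,0]]}}

```text
t: 28.5
eef_pos: [0.5418, 0.1756, 0.0835]
ee_rot: [3.141, 0.001, 2.93]
ft_force: [0.1, -0.5, 0.9]
width: 0.0471
grip_force: 0.0
```

Call:
{"fn": "servo_tool", "kwargs": {"gripper": [0.55,0.55,0.55,0.55,0.55], "translation": [[0,0,0],[0,0,0],[0,0,20],[0,0,60],[0,0,100]], "turn": [[0,0,0],[0,0,0],[0,0,0],[0,0,0],[0,0,0]]}}

```text
t: 29.0
eef_pos: [0.5409, 0.1756, 0.1841]
ee_rot: [-3.142, -0.0, 2.93]
ft_force: [0.5, 0.8, -0.7]
width: 0.0468
grip_force: 0.0
```

```bash
python3 -c "
from h import *
o=manip.observe();print(o['eef_pos'],o['ee_rot'],o['width'])
c=pic('wrist','w14.png');look('wrist',c,['biscuit0']);bisc(c)
bisc(manip.read_camera('scene'))
goto([.571,-.152,.17],168)
"
```

```text
[0.5409265  0.17556011 0.18414677] [-3.14151686e+00 -4.07138568e-04  2.93036630e+00] 0.046839071876608365
wrist biscuit0 0.87 [0.536 0.174 0.027] px 274 191
wrist biscuit0 0.82 [ 0.568 -0.063  0.019] px 72 261
wrist biscuit0 0.82 [ 0.572 -0.136  0.018] px 13 277
biscuit [488.8 -64.2] [36.8 35.8] 77.8 area 1228
biscuit [571.  -64.9] [36.5 35. ] 77.8 area 992
biscuit [ 571.1 -142.7] [17.8 35. ] 76.7 area 374
biscuit [ 568.2 -148.3] [41.2 36.4] 82.9 area 46
biscuit [490.  -62.1] [36.  37.7] 80.4 area 47
shift [  27.9 -328.1  -16.1] turn [-0.1  0.3  0.1]
```

Call:
{"fn": "servo_tool", "kwargs": {"gripper": [0.65,0.65,0.65,0.65,0.65], "translation": [[5,-45,0],[10,-90,0],[15,-140,0],[20,-190,0],[25,-240,0]], "turn": [[0,0,0],[0,0,0],[0,0,0],[0,0,0],[0,0,0]]}}

```text
t: 29.65
eef_pos: [0.5657, -0.0654, 0.1823]
ee_rot: [3.141, -0.0, 2.931]
ft_force: [1.0, 0.2, -0.0]
width: 0.0555
grip_force: 0.0
```

Call:
{"fn": "servo_tool", "kwargs": {"gripper": [0.65,0.65,0.65,0.65,0.65], "translation": [[2,-40,0],[4,-75,-10],[4,-87,-40],[4,-87,-55],[4,-87,-60]], "turn": [[0,0,0],[0,0,0],[0,0,0],[0,0,0],[0,0,0]]}}

```text
t: 30.15
eef_pos: [0.5687, -0.1507, 0.1206]
ee_rot: [3.141, -0.003, 2.929]
ft_force: [-0.5, -0.7, -0.0]
width: 0.0554
grip_force: 0.0
```

```bash
python3 -c "
from h import *
o=manip.observe();print(o['eef_pos'],o['ee_rot'],o['width'])
c=pic('wrist','w15.png');bisc(c)
"
```

```text
[ 0.56870992 -0.15073147  0.12057484] [ 3.14085539 -0.0032078   2.92926122] 0.05537408253392138
biscuit [557.5 -70.8] [19.8  8. ] 77.7 area 220
biscuit [573.3 -68.1] [39.2 31.4] 77.7 area 1140
biscuit [ 572.5 -153.7] [36.4 29.9] 76.6 area 1280
```

Call:
{"fn": "servo_tool", "kwargs": {"gripper": [0.65,0.65,0.65,0.65,0.65], "translation": [[2,-1,-40],[2,-1,-70],[2,-1,-88],[2,-1,-97],[2,-1,-98]], "turn": [[0,0,0],[0,0,0],[0,0,0],[0,0,0],[0,0,0]]}}

```text
t: 30.7
eef_pos: [0.5722, -0.1511, 0.0246]
ee_rot: [3.141, -0.0, 2.931]
ft_force: [1.2, 0.8, 1.0]
width: 0.0551
grip_force: 0.0
```

Call:
{"fn": "servo_tool", "kwargs": {"gripper": [0.3,0.3,0.3,0.3,0.3], "translation": [[0,0,0],[0,0,0],[0,0,0],[0,0,0],[0,0,0]], "turn": [[0,0,0],[0,0,0],[0,0,0],[0,0,0],[0,0,0]]}}

```text
t: 31.2
eef_pos: [0.5731, -0.1518, 0.0261]
ee_rot: [3.141, 0.002, 2.93]
ft_force: [0.4, 1.1, 10.1]
width: 0.0373
grip_force: 26.0
```

Call:
{"fn": "servo_tool", "kwargs": {"gripper": [0.3,0.3,0.3,0.3,0.3], "translation": [[0,0,20],[0,0,60],[0,0,100],[0,0,140],[0,0,150]], "turn": [[0,0,0],[0,0,0],[0,0,0],[0,0,0],[0,0,0]]}}

```text
t: 31.7
eef_pos: [0.5744, -0.1523, 0.1798]
ee_rot: [-3.141, 0.007, 2.93]
ft_force: [0.3, 0.1, 0.0]
width: 0.0372
grip_force: 25.4
```

Call:
{"fn": "servo_tool", "kwargs": {"gripper": [0.3,0.3,0.3,0.3,0.3], "translation": [[-4,40,0],[-8,85,0],[-12,130,0],[-16,175,0],[-20,220,0]], "turn": [[0,0,0],[0,0,0],[0,0,0],[0,0,0],[0,0,0]]}}

```text
t: 32.2
eef_pos: [0.5518, 0.07, 0.175]
ee_rot: [3.141, 0.001, 2.93]
ft_force: [1.7, -0.3, 0.2]
width: 0.0372
grip_force: 25.4
```

Call:
{"fn": "servo_tool", "kwargs": {"gripper": [0.3,0.3,0.3,0.3,0.3], "translation": [[-3,40,0],[-6,80,0],[-9,108,0],[-9,108,-20],[-9,108,-40]], "turn": [[0,0,0],[0,0,0],[0,0,0],[0,0,0],[0,0,0]]}}

```text
t: 32.7
eef_pos: [0.5434, 0.1776, 0.1349]
ee_rot: [3.141, 0.002, 2.932]
ft_force: [-0.9, 0.2, -0.3]
width: 0.0372
grip_force: 25.4
```

Call:
{"fn": "servo_tool", "kwargs": {"gripper": [0.3,0.3,0.3,0.3,0.55], "translation": [[-2,-1,-20],[-2,-1,-40],[-2,-1,-53],[-2,-1,-53],[-2,-1,-53]], "turn": [[0,0,0],[0,0,0],[0,0,0],[0,0,0],[0,0,0]]}}

```text
t: 33.2
eef_pos: [0.5415, 0.1754, 0.0822]
ee_rot: [3.141, 0.0, 2.93]
ft_force: [0.4, 0.3, 0.2]
width: 0.0467
grip_force: 0.0
```

Call:
{"fn": "servo_tool", "kwargs": {"gripper": [0.55,0.55,0.55,0.55,0.55], "translation": [[0,0,0],[0,0,0],[0,0,20],[0,0,60],[0,0,90]], "turn": [[0,0,0],[0,0,0],[0,0,0],[0,0,0],[0,0,0]]}}

```text
t: 33.7
eef_pos: [0.5415, 0.1755, 0.1741]
ee_rot: [3.141, 0.001, 2.93]
ft_force: [0.3, -0.3, 0.1]
width: 0.0471
grip_force: 0.0
```

```bash
python3 -c "
from h import *
o=manip.observe();print(o['eef_pos'],o['ee_rot'],o['width'])
c=pic('wrist','w16.png');look('wrist',c,['biscuit0']);bisc(c)
"
```

```text
[0.54153736 0.17545649 0.17405633] [3.14073948e+00 1.38320530e-03 2.93027976e+00] 0.04713667733723247
wrist biscuit0 0.98 [ 0.569 -0.06   0.017] px 70 264
wrist biscuit0 0.72 [ 0.491 -0.061  0.023] px 33 197
wrist biscuit0 0.65 [0.537 0.18  0.041] px 281 195
wrist biscuit0 0.44 [ 0.544 -0.077  0.008] px 52 243
biscuit [488.9 -64.4] [37.  35.7] 77.8 area 1316
biscuit [571.  -64.8] [36.4 35.2] 77.8 area 1058
```

Call:
{"fn": "servo_tool", "kwargs": {"gripper": [0.65,0.65,0.65,0.65,0.65], "translation": [[6,-40,5],[12,-85,5],[18,-130,5],[24,-175,0],[28,-210,-10]], "turn": [[0,0,0],[0,0,0],[0,0,0],[0,0,0],[0,0,0]]}}

```text
t: 34.3
eef_pos: [0.5699, -0.0371, 0.1624]
ee_rot: [3.141, 0.003, 2.93]
ft_force: [0.5, 0.7, -0.1]
width: 0.0552
grip_force: 0.0
```

```bash
python3 -c "
from h import *
o=manip.observe();print(o['eef_pos'],o['ee_rot'],o['width'])
c=pic('wrist','w17.png');look('wrist',c,['biscuit0']);bisc(c)
"
```

```text
[ 0.56993236 -0.03706106  0.16240027] [3.14123539e+00 2.52406600e-03 2.92972657e+00] 0.055186088644152115
wrist biscuit0 0.97 [ 0.491 -0.068  0.022] px 225 122
wrist biscuit0 0.94 [ 0.565 -0.068  0.019] px 244 200
wrist biscuit0 0.51 [0.545 0.19  0.042] px 539 119
wrist biscuit0 0.34 [ 0.654 -0.072  0.084] px 257 321
biscuit [488.2 -72.5] [21.5 36.3] 79.0 area 963
biscuit [571.4 -66. ] [35.8 35. ] 77.8 area 1349
```

Call:
{"fn": "servo_tool", "kwargs": {"gripper": [0.65,0.65,0.65,0.65,0.65], "translation": [[1,-28.5,-20],[1,-28.5,-60],[1,-28.5,-100],[1,-28.5,-128],[1,-28.5,-138]], "turn": [[0,0,0],[0,0,0],[0,0,0],[0,0,0],[0,0,0]]}}

```text
t: 34.9
eef_pos: [0.5686, -0.0625, 0.0214]
ee_rot: [3.141, -0.003, 2.93]
ft_force: [0.5, -0.1, 1.0]
width: 0.0557
grip_force: 0.0
```

Call:
{"fn": "servo_tool", "kwargs": {"gripper": [0.3,0.3,0.3,0.3,0.3], "translation": [[0,0,0],[0,0,0],[0,0,0],[0,0,0],[0,0,0]], "turn": [[0,0,0],[0,0,0],[0,0,0],[0,0,0],[0,0,0]]}}

```text
t: 35.4
eef_pos: [0.5709, -0.0632, 0.0248]
ee_rot: [3.141, 0.002, 2.93]
ft_force: [-0.4, 1.0, -0.1]
width: 0.0372
grip_force: 28.3
```

Call:
{"fn": "servo_tool", "kwargs": {"gripper": [0.3,0.3,0.3,0.3,0.3], "translation": [[0,0,20],[0,0,60],[0,0,100],[0,0,140],[0,0,150]], "turn": [[0,0,0],[0,0,0],[0,0,0],[0,0,0],[0,0,0]]}}

```text
t: 35.9
eef_pos: [0.5723, -0.0634, 0.1785]
ee_rot: [3.141, 0.007, 2.93]
ft_force: [0.2, -0.6, -1.0]
width: 0.0371
grip_force: 28.4
```

Call:
{"fn": "servo_tool", "kwargs": {"gripper": [0.3,0.3,0.3,0.3,0.3], "translation": [[-5,40,0],[-10,85,0],[-16,130,0],[-22,175,0],[-27,215,0]], "turn": [[0,0,0],[0,0,0],[0,0,0],[0,0,0],[0,0,0]]}}

```text
t: 36.4
eef_pos: [0.5425, 0.1538, 0.1738]
ee_rot: [3.141, 0.0, 2.93]
ft_force: [1.6, -0.0, 0.7]
width: 0.0371
grip_force: 28.3
```

```bash
python3 -c "
from h import *
o=manip.observe();print(o['width'],o['grip_force'])
goto([.5415,.1765,.135],168)
"
```

```text
0.03713911741216854 28.34974318742752
shift [ -1.   22.7 -38.8] turn [-0.   0.   0.1]
```

Call:
{"fn": "servo_tool", "kwargs": {"gripper": [0.3,0.3,0.3,0.3,0.3], "translation": [[-1,22.5,-20],[-1,22.5,-50],[-1,22.5,-80],[-1,22.5,-90],[-1,22.5,-90]], "turn": [[0,0,0],[0,0,0],[0,0,0],[0,0,0],[0,0,0]]}}

```text
t: 36.9
eef_pos: [0.5413, 0.174, 0.0827]
ee_rot: [-3.141, -0.002, 2.93]
ft_force: [0.4, 0.5, -0.4]
width: 0.037
grip_force: 28.3
```

Call:
{"fn": "servo_tool", "kwargs": {"gripper": [0.55,0.55,0.55,0.55,0.55], "translation": [[0,0,0],[0,0,0],[0,0,20],[0,0,60],[0,0,90]], "turn": [[0,0,0],[0,0,0],[0,0,0],[0,0,0],[0,0,0]]}}

```text
t: 37.4
eef_pos: [0.5429, 0.1744, 0.1768]
ee_rot: [3.14, 0.002, 2.93]
ft_force: [0.0, 0.7, 0.2]
width: 0.0469
grip_force: 0.0
```

Call:
{"fn": "servo_tool", "kwargs": {"gripper": [0.65,0.65,0.65,0.65,0.65], "translation": [[-10,-40,0],[-20,-85,0],[-30,-130,0],[-40,-175,-5],[-48,-210,-15]], "turn": [[0,0,0],[0,0,0],[0,0,0],[0,0,0],[0,0,0]]}}

```text
t: 37.9
eef_pos: [0.4946, -0.0379, 0.1607]
ee_rot: [3.141, 0.004, 2.93]
ft_force: [0.8, 0.5, -0.3]
width: 0.0555
grip_force: 0.0
```

```bash
python3 -c "
from h import *
o=manip.observe();print(o['eef_pos'],o['ee_rot'],o['width'])
c=pic('wrist','w18.png');look('wrist',c,['biscuit0']);bisc(c)
"
```

```text
[ 0.49457247 -0.0379327   0.16065453] [3.14113855 0.00411532 2.92966872] 0.05553553962722737
wrist biscuit0 0.86 [0.552 0.18  0.056] px 543 220
wrist biscuit0 0.82 [ 0.49  -0.065  0.024] px 248 201
biscuit [489.5 -65.5] [36.  35.3] 77.8 area 1346
```

Call:
{"fn": "servo_tool", "kwargs": {"gripper": [0.65,0.65,0.65,0.65,0.65], "translation": [[-5,-27,-20],[-5,-27,-60],[-5,-27,-100],[-5,-27,-127],[-5,-27,-136]], "turn": [[0,0,0],[0,0,0],[0,0,0],[0,0,0],[0,0,0]]}}

```text
t: 38.5
eef_pos: [0.4888, -0.0623, 0.0215]
ee_rot: [3.141, -0.001, 2.93]
ft_force: [0.1, -0.2, 0.7]
width: 0.0553
grip_force: 0.0
```

Call:
{"fn": "servo_tool", "kwargs": {"gripper": [0.3,0.3,0.3,0.3,0.3], "translation": [[0,0,0],[0,0,0],[0,0,0],[0,0,0],[0,0,0]], "turn": [[0,0,0],[0,0,0],[0,0,0],[0,0,0],[0,0,0]]}}

```text
t: 39.0
eef_pos: [0.4898, -0.0627, 0.0237]
ee_rot: [3.141, 0.002, 2.93]
ft_force: [-0.5, 0.4, 0.1]
width: 0.0373
grip_force: 25.7
```

Call:
{"fn": "servo_tool", "kwargs": {"gripper": [0.3,0.3,0.3,0.3,0.3], "translation": [[0,0,20],[0,0,60],[0,0,100],[0,0,140],[0,0,150]], "turn": [[0,0,0],[0,0,0],[0,0,0],[0,0,0],[0,0,0]]}}

```text
t: 39.5
eef_pos: [0.4911, -0.0629, 0.177]
ee_rot: [3.141, 0.006, 2.93]
ft_force: [0.3, -0.5, -0.8]
width: 0.0375
grip_force: 25.8
```

Call:
{"fn": "servo_tool", "kwargs": {"gripper": [0.3,0.3,0.3,0.3,0.3], "translation": [[10,40,0],[20,85,0],[30,130,0],[40,175,0],[50,215,0]], "turn": [[0,0,0],[0,0,0],[0,0,0],[0,0,0],[0,0,0]]}}

```text
t: 40.0
eef_pos: [0.5391, 0.1545, 0.1726]
ee_rot: [3.141, 0.0, 2.931]
ft_force: [0.9, -0.6, -0.8]
width: 0.0373
grip_force: 25.8
```

```bash
python3 -c "
from h import *
o=manip.observe();print(o['width'],o['grip_force'])
goto([.5415,.1765,.09],168)
c=pic('wrist','w19.png');look('wrist',c,['biscuit0']);
"
```

```text
0.037336057501048535 25.7542884349823
shift [  2.4  22.  -82.6] turn [-0.   0.   0.1]
wrist biscuit0 0.93 [0.537 0.173 0.057] px 297 199
wrist biscuit0 0.84 [0.538 0.154 0.173] px 277 265
wrist biscuit0 0.56 [0.525 0.176 0.041] px 297 182
```

Call:
{"fn": "servo_tool", "kwargs": {"gripper": [0.3,0.3,0.3,0.3,0.3], "translation": [[2,22,-20],[2,22,-50],[2,22,-75],[2,22,-86],[2,22,-86]], "turn": [[0,0,0],[0,0,0],[0,0,0],[0,0,0],[0,0,0]]}}

```text
t: 40.6
eef_pos: [0.5402, 0.1738, 0.0855]
ee_rot: [-3.141, -0.002, 2.93]
ft_force: [-0.3, -0.4, -0.1]
width: 0.0374
grip_force: 25.8
```

Call:
{"fn": "servo_tool", "kwargs": {"gripper": [0.55,0.55,0.55,0.55,0.55], "translation": [[0,0,0],[0,0,0],[0,0,20],[0,0,60],[0,0,100]], "turn": [[0,0,0],[0,0,0],[0,0,0],[0,0,0],[0,0,0]]}}

```text
t: 41.1
eef_pos: [0.5412, 0.1742, 0.1888]
ee_rot: [3.141, 0.001, 2.93]
ft_force: [0.5, -0.5, 0.5]
width: 0.0468
grip_force: 0.0
```

Call:
{"fn": "servo_tool", "kwargs": {"gripper": [0,0,0,0,0], "translation": [[0,0,30],[0,0,70],[0,0,110],[0,0,120],[0,0,120]], "turn": [[0,0,0],[0,0,0],[0,0,0],[0,0,0],[0,0,0]]}}

```text
t: 41.6
eef_pos: [0.5422, 0.1746, 0.3096]
ee_rot: [3.139, 0.005, 2.93]
ft_force: [0.6, -0.3, -0.7]
width: -0.0001
grip_force: 0.0
```

```bash
python3 -c "
from h import *
o=manip.observe();print(o['eef_pos'],o['ee_rot'],o['joints'],o['t'])
c=pic('wrist','w20.png');look('wrist',c,['biscuit0','bail_tab','jar_lid_edge','jar_lid','bail']);
print(bisc(c))
cv2.imwrite('pics/m20.png',c['color'][100:420,130:500,::-1])
"
```

```text
[0.54220464 0.17455965 0.30959311] [3.13903053 0.00481983 2.9302367 ] [ 2.58180863e-01  3.03958141e-01  1.70921285e+00  1.15391873e-04
  1.12296416e+00 -1.10131537e+00] 41.6
wrist biscuit0 0.82 [0.538 0.174 0.08 ] px 275 179
wrist biscuit0 0.56 [0.564 0.166 0.056] px 274 195
wrist biscuit0 0.48 [0.523 0.182 0.041] px 279 161
wrist bail_tab 0.52 [0.385 0.244 0.096] px 310 25
wrist jar_lid_edge 0.73 [0.407 0.305 0.122] px 379 27
wrist jar_lid_edge 0.61 [0.608 0.216 0.174] px 331 254
wrist jar_lid 0.75 [0.606 0.221 0.176] px 337 252
wrist jar_lid 0.64 [0.406 0.302 0.123] px 376 26
wrist bail 0.79 [0.472 0.149 0.111] px 240 130
wrist bail 0.57 [0.379 0.244 0.099] px 309 18
wrist bail 0.41 [0.572 0.195 0.111] px 299 207
[]
```

View pics/m20.png

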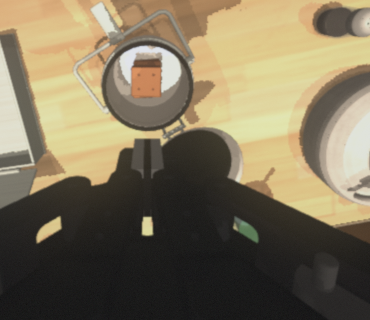

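Call:
{"fn": "servo_tool", "kwargs": {"gripper": [0,0,0,0,0], "translation": [[35,13,0],[75,28,0],[115,43,0],[151,57,0],[151,57,-30]], "turn": [[0,0,0],[0,0,0],[0,0,0],[0,0,0],[0,0,0]]}}

```text
t: 42.4
eef_pos: [0.698, 0.2334, 0.2786]
ee_rot: [3.138, 0.007, 2.93]
ft_force: [-0.7, -0.4, -0.9]
width: -0.0003
grip_force: 0.0
```

Call:
{"fn": "servo_tool", "kwargs": {"gripper": [0,0,0,0,0], "translation": [[0,0,-40],[0,0,-75],[-12,-4.5,-75],[-24,-9,-75],[-36,-13,-75]], "turn": [[0,0,0],[0,0,0],[0,0,0],[0,0,0],[0,0,0]]}}

```text
t: 42.9
eef_pos: [0.6553, 0.218, 0.2001]
ee_rot: [-3.141, -0.002, 2.93]
ft_force: [-0.7, 0.1, 0.3]
width: -0.0001
grip_force: 0.0
```

Call:
{"fn": "servo_tool", "kwargs": {"gripper": [0,0,0,0,0], "translation": [[-12,-4.5,0],[-24,-9,0],[-36,-13.5,0],[-48,-18,0],[-60,-22,0]], "turn": [[0,0,0],[0,0,0],[0,0,0],[0,0,0],[0,0,0]]}}

```text
t: 43.4
eef_pos: [0.6052, 0.1999, 0.2095]
ee_rot: [3.129, 0.02, 2.93]
ft_force: [10.2, 11.9, 74.9]
width: -0.0001
grip_force: 54.2
```

Call:
{"fn": "servo_tool", "kwargs": {"gripper": [0,0,0,0,0], "translation": [[-12,-4.5,0],[-24,-9,0],[-36,-13.5,0],[-48,-18,0],[-60,-22,0]], "turn": [[0,0,0],[0,0,0],[0,0,0],[0,0,0],[0,0,0]]}}

```text
t: 43.9
eef_pos: [0.5352, 0.174, 0.2012]
ee_rot: [-3.141, -0.001, 2.93]
ft_force: [-0.1, 0.8, -0.1]
width: -0.0003
grip_force: 0.0
```

```bash
python3 -c "
from h import *
o=manip.observe();print(o['eef_pos'],o['ft_force'],o['t'])
c=pic('top','t21.png');look('top',c,['jar_lid_edge','jar_lid','bail_tab']);
c=pic('scene','s21.png');look('scene',c,['jar_lid_edge','jar_lid','bail_tab']);
"
```

```text
[0.53521542 0.17402439 0.20117606] [-0.12167373  0.83559325 -0.13507934] 43.9
top jar_lid_edge 0.5 [0.39  0.352 0.125] px 170 265
top jar_lid 0.5 [0.385 0.358 0.122] px 168 267
top bail_tab 0.69 [0.428 0.513 0.055] px 125 256
scene jar_lid_edge 0.82 [0.546 0.182 0.151] px 278 214
scene jar_lid_edge 0.61 [0.374 0.331 0.131] px 310 255
scene jar_lid 0.86 [0.375 0.326 0.122] px 310 256
scene jar_lid 0.74 [0.543 0.187 0.15 ] px 278 215
scene jar_lid 0.5 [0.529 0.208 0.093] px 280 233
scene bail_tab 0.6 [0.478 0.16  0.11 ] px 298 225
scene bail_tab 0.49 [0.315 0.276 0.099] px 332 257
scene bail_tab 0.39 [ 0.349 -0.367  0.068] px 368 174
scene bail_tab 0.17 [ 0.553 -0.112  0.022] px 304 203
```

```bash
python3 -c "
from h import *
goto([.4527,.1428,.21],200.3)"
```

```text
shift [-84.1 -31.7   8.4] turn [-0.   0.  32.4]
```

Call:
{"fn": "servo_tool", "kwargs": {"gripper": [0.5,0.5,0.5,0.5,0.5], "translation": [[0,0,20],[-25,-9,30],[-50,-19,30],[-82,-31,30],[-82,-31,20]], "turn": [[0,0,0],[0,0,8.1],[0,0,16.2],[0,0,24.3],[0,0,32.3]]}}

```text
t: 44.8
eef_pos: [0.4514, 0.1425, 0.2224]
ee_rot: [3.141, -0.0, -2.783]
ft_force: [-0.8, -0.2, -0.3]
width: 0.0429
grip_force: 0.0
```

```bash
python3 -c "
from h import *
o=manip.observe();print(o['eef_pos'],o['ee_rot'],o['t'])
c=pic('wrist','w22.png');look('wrist',c,['bail_tab','bail','jar_lid','jar_lid_edge']);
for f in (0.1,.2,.3,.4):
  g=lambda r,w:[.5425-r*np.cos(f)*.938-w*.347,.176-r*np.cos(f)*.347+w*.938,.094+r*np.sin(f)]
  print(f,[np.round(proj(c,g(r,0))) for r in (.066,.108)])
cv2.imwrite('pics/m22.png',c['color'][:,100:480,::-1])
"
```

```text
[0.45139527 0.14245787 0.22239778] [ 3.14120301e+00 -4.95523003e-04 -2.78331637e+00] 44.8
wrist bail_tab 0.86 [0.313 0.268 0.094] px 474 104
wrist bail_tab 0.77 [0.469 0.145 0.114] px 273 228
wrist bail_tab 0.19 [ 0.657 -0.057  0.08 ] px 36 310
wrist bail 0.95 [0.469 0.141 0.112] px 268 225
wrist bail 0.9 [0.311 0.268 0.095] px 476 101
wrist jar_lid 0.94 [0.379 0.302 0.125] px 495 197
wrist jar_lid 0.78 [0.525 0.169 0.127] px 276 298
wrist jar_lid_edge 0.72 [0.768 0.057 0.028] px 138 379
wrist jar_lid_edge 0.57 [0.38  0.304 0.123] px 493 199
0.1 [array([277., 238.]), array([277., 194.])]
0.2 [array([277., 241.]), array([277., 199.])]
0.3 [array([277., 246.]), array([277., 205.])]
0.4 [array([277., 251.]), array([277., 213.])]
```

View pics/m22.png

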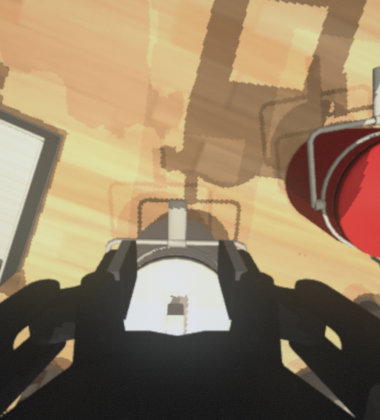

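Call:
{"fn": "servo_tool", "kwargs": {"gripper": [0.5,0.5,0.5,0.5,0.5], "translation": [[1,0,-30],[1,0,-65],[1,0,-95],[1,0,-110],[1,0,-111]], "turn": [[0,0,0],[0,0,0],[0,0,0],[0,0,0],[0,0,0]]}}

```text
t: 45.55
eef_pos: [0.4548, 0.1433, 0.1091]
ee_rot: [3.141, -0.003, -2.792]
ft_force: [0.1, 0.7, -0.0]
width: 0.0428
grip_force: 0.0
```

Call:
{"fn": "servo_tool", "kwargs": {"gripper": [0.05,0.05,0.05,0.05,0.05], "translation": [[0,0,0],[0,0,0],[0,0,0],[0,0,0],[0,0,0]], "turn": [[0,0,0],[0,0,0],[0,0,0],[0,0,0],[0,0,0]], "squeeze": 40}}

```text
t: 46.05
eef_pos: [0.456, 0.1441, 0.112]
ee_rot: [3.141, 0.003, -2.79]
ft_force: [-1.8, 6.9, -1.3]
width: 0.0147
grip_force: 38.9
```

Call:
{"fn": "servo_tool", "kwargs": {"gripper": [0.05,0.05,0.05,0.05,0.05], "translation": [[4.4,1.6,14],[10.5,3.9,26.7],[18.3,6.8,38.2],[27.7,10.2,48.4],[38.4,14.2,56.9]], "turn": [[0,0,0],[0,0,0],[0,0,0],[0,0,0],[0,0,0]]}}

```text
t: 46.55
eef_pos: [0.4935, 0.1576, 0.1693]
ee_rot: [3.141, 0.0, -2.79]
ft_force: [-0.6, -1.6, -6.0]
width: 0.0146
grip_force: 41.1
```

Call:
{"fn": "servo_tool", "kwargs": {"gripper": [0.05,0.05], "translation": [[6,2.2,4],[11.7,4.3,6.8]], "turn": [[0,0,0],[0,0,0]]}}

```text
t: 46.75
eef_pos: [0.5051, 0.1617, 0.1754]
ee_rot: [3.141, -0.0, -2.789]
ft_force: [-9.2, -6.5, 6.5]
width: 0.0147
grip_force: 41.5
```

```bash
python3 -c "
from h import *
o=manip.observe();P=o['eef_pos'];print(P,o['ft_force'],o['width'],o['grip_force'])
d=np.array([.5425,.176])-P[:2]; h=d@[.938,.347]; z=P[2]+.005-.094; print('r',np.hypot(h,z),'phi',np.arctan2(z,h),'lat',d@[-.347,.938])
"
```

```text
[0.50511095 0.16166971 0.17538519] [-9.17070725 -6.51350026  6.45667867] 0.014740039293920107 41.493456959724426
r 0.09521495165911327 phi 1.1367345424794364 lat 0.0004678129082010332
```

Call:
{"fn": "servo_tool", "kwargs": {"gripper": [0.05,0.05,0.05], "translation": [[4,1.5,2],[8,3,3.5],[8,3,3.5]], "turn": [[0,0,0],[0,0,0],[0,0,0]]}}

```text
t: 47.05
eef_pos: [0.5135, 0.1647, 0.1786]
ee_rot: [-3.142, 0.0, -2.789]
ft_force: [-3.0, -5.3, 2.1]
width: 0.0145
grip_force: 40.2
```

```bash
cat >> h.py <<'E'
def phi():
    o=manip.observe();P=o['eef_pos'];print(P.round(4),o['ft_force'].round(1),o['torque'].round(2),o['width'].round(4),o['grip_force'].round(1))
    d=np.array([.5425,.176])-P[:2]; h=d@[.938,.347]; z=P[2]+.005-.094; print('r',np.hypot(h,z),'phi',np.arctan2(z,h))
E
python3 -c "
from h import *
phi()
c=pic('scene','s23.png'); look('scene',c,['bail_tab','bail','jar_lid'])
"
```

```text
Traceback (most recent call last):
  File "h.py", line 43, in phi
    o=manip.observe();P=o['eef_pos'];print(P.round(4),o['ft_force'].round(1),o['torque'].round(2),o['width'].round(4),o['grip_force'].round(1))
                                                                                                  ^^^^^^^^^^^^^^^^
AttributeError: 'float' object has no attribute 'round'
```

Call:
{"fn": "servo_tool", "kwargs": {"gripper": [0.05,0.05,0.05], "translation": [[4,1.5,1],[8,3,2],[8,3,2]], "turn": [[0,0,0],[0,0,0],[0,0,0]]}}

```text
t: 47.35
eef_pos: [0.5216, 0.1675, 0.1806]
ee_rot: [-3.141, 0.0, -2.789]
ft_force: [-3.6, -5.3, 4.1]
width: 0.0147
grip_force: 39.6
```

Call:
{"fn": "servo_tool", "kwargs": {"gripper": [0.05,0.05,0.05], "translation": [[4,1.5,1],[8,3,1.5],[8,3,1.5]], "turn": [[0,0,0],[0,0,0],[0,0,0]]}}

```text
t: 47.65
eef_pos: [0.5297, 0.1704, 0.1821]
ee_rot: [-3.141, 0.001, -2.789]
ft_force: [-1.2, -6.7, 3.5]
width: 0.0148
grip_force: 39.6
```

Call:
{"fn": "servo_tool", "kwargs": {"gripper": [0.05,0.05,0.05], "translation": [[4,1.5,0.5],[8,3,1],[8,3,1]], "turn": [[0,0,0],[0,0,0],[0,0,0]]}}

```text
t: 47.95
eef_pos: [0.5376, 0.1733, 0.1828]
ee_rot: [-3.141, 0.0, -2.789]
ft_force: [0.7, -7.0, -0.6]
width: 0.0145
grip_force: 39.1
```

```bash
sed -i "s/,o\['width'\].round(4),o\['grip_force'\].round(1))/,o['width'],o['grip_force'])/" h.py
python3 -c "
from h import *
phi()
c=pic('scene','s23.png'); look('scene',c,['bail_tab','bail','jar_lid'])
"
```

```text
[0.5376 0.1733 0.1828] [ 0.7 -7.  -0.6] [-1.27  0.2   0.07] 0.014517448912027227 39.08424916444346
r 0.09400329338865804 phi 1.5116733221057315
scene bail_tab 0.58 [0.314 0.276 0.097] px 332 257
scene jar_lid 0.98 [0.372 0.329 0.123] px 310 256
scene jar_lid 0.95 [0.539 0.186 0.123] px 280 222
scene jar_lid 0.62 [0.428 0.538 0.048] px 269 311
```

Call:
{"fn": "servo_tool", "kwargs": {"gripper": [0.05,0.05,0.05], "translation": [[2,0.7,0],[4,1.5,0],[4,1.5,0]], "turn": [[0,0,0],[0,0,0],[0,0,0]]}}

```text
t: 48.45
eef_pos: [0.5418, 0.1748, 0.1831]
ee_rot: [-3.141, 0.001, -2.789]
ft_force: [0.4, -7.8, 2.0]
width: 0.0143
grip_force: 39.6
```

Call:
{"fn": "servo_tool", "kwargs": {"gripper": [0.05,0.05,0.05], "translation": [[2,0.7,0],[4,1.5,0],[4,1.5,0]], "turn": [[0,0,0],[0,0,0],[0,0,0]]}}

```text
t: 48.75
eef_pos: [0.5457, 0.1762, 0.183]
ee_rot: [-3.141, 0.001, -2.789]
ft_force: [0.4, -8.1, 1.3]
width: 0.0145
grip_force: 39.0
```

```bash
python3 -c "
from h import *
phi()"
```

```text
[0.5457 0.1762 0.183 ] [ 0.4 -8.1  1.3] [-1.26  0.17  0.19] 0.014533039156837377 39.03207569383085
r 0.09402308885119268 phi 1.6032536394627146
```

Call:
{"fn": "servo_tool", "kwargs": {"gripper": [0.4,0.4,0.4,0.4,0.4], "translation": [[0,0,0],[0,0,0],[0,0,20],[0,0,60],[0,0,100]], "turn": [[0,0,0],[0,0,0],[0,0,0],[0,0,0],[0,0,0]]}}

```text
t: 49.25
eef_pos: [0.545, 0.1769, 0.2836]
ee_rot: [3.141, -0.0, -2.789]
ft_force: [0.3, -0.1, -0.1]
width: 0.034
grip_force: 0.0
```

Call:
{"fn": "servo_tool", "kwargs": {"gripper": [0.4,0.4,0.4,0.4,0.4], "translation": [[20,8,30],[45,16,50],[70,25,50],[85,32,50],[85,32,50]], "turn": [[0,0,0],[0,0,0],[0,0,0],[0,0,0],[0,0,0]]}}

```text
t: 49.75
eef_pos: [0.6319, 0.2097, 0.3325]
ee_rot: [3.141, 0.002, -2.789]
ft_force: [-1.0, -0.1, -0.6]
width: 0.0339
grip_force: 0.0
```

```bash
python3 -c "
from h import *
w=pic('wrist','w24.png');look('wrist',w,['bail_tab','bail','jar_lid'])
P0=np.array([.5425,.176]);ex=np.array([.938,.347])
for f in (.9,1.2,1.34,1.45,1.55,1.62):
  print(f,[np.round(proj(w,np.r_[P0-ex*r*np.cos(f),.094+r*np.sin(f)])) for r in (.066,.108)])
t=pic('top','t24.png');s=pic('scene','s24.png')
a=cv2.resize(w['color'][100:340,150:430,::-1],(490,420));b=cv2.resize(s['color'][180:260,230:330,::-1],(300,240));d=cv2.resize(t['color'][170:260,180:290,::-1],(300,180),interpolation=cv2.INTER_CUBIC)
cv2.imwrite('pics/m24.png',np.hstack([a,np.vstack([b,d[:180]])]))
"
```

```text
wrist bail_tab 0.8 [0.534 0.172 0.165] px 275 85
wrist bail 0.94 [0.532 0.174 0.165] px 278 84
wrist jar_lid 0.97 [0.543 0.178 0.129] px 278 101
wrist jar_lid 0.65 [0.412 0.323 0.122] px 451 27
0.9 [array([276.,  55.]), array([276.,  11.])]
1.2 [array([276.,  71.]), array([276.,  42.])]
1.34 [array([276.,  81.]), array([276.,  60.])]
1.45 [array([276.,  88.]), array([276.,  75.])]
1.55 [array([276.,  96.]), array([276.,  89.])]
1.62 [array([276., 101.]), array([276.,  98.])]
```

View pics/m24.png

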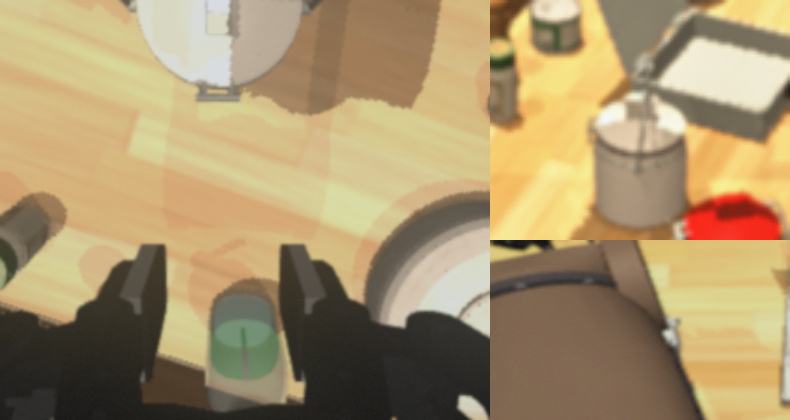

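```bash
python3 -c "
from h import *
g=cv2.imread('pics/w24.png').astype(int).mean(2)
for r in range(56,118,2): print(r,[int(x) for x in g[r,262:294:2]])
g=cv2.imread('pics/s24.png').astype(int).mean(2)
for r in range(194,226,2): print(r,[int(x) for x in g[r,268:296:2]])
c=manip.read_camera('scene');P0=np.array([.5425,.176]);ex=np.array([.938,.347])
for f in (1.2,1.34,1.45,1.55,1.62):
  print(f,[np.round(proj(c,np.r_[P0-ex*r*np.cos(f),.094+r*np.sin(f)]),1) for r in (.066,.108)])
"
```

```text
56 [212, 212, 213, 212, 211, 211, 212, 212, 212, 211, 212, 212, 211, 212, 212, 209]
58 [212, 212, 212, 212, 212, 212, 212, 212, 212, 211, 212, 212, 211, 211, 212, 193]
60 [212, 212, 213, 211, 212, 212, 212, 212, 211, 212, 213, 211, 212, 212, 210, 164]
62 [212, 213, 212, 212, 212, 212, 212, 212, 212, 212, 212, 211, 212, 212, 212, 188]
64 [212, 212, 212, 212, 212, 212, 212, 212, 213, 212, 212, 212, 213, 212, 211, 181]
66 [206, 206, 206, 210, 212, 213, 213, 212, 213, 213, 212, 212, 213, 213, 209, 156]
68 [204, 204, 204, 204, 211, 213, 213, 213, 213, 213, 213, 213, 213, 213, 194, 151]
70 [204, 205, 204, 204, 207, 212, 213, 213, 213, 212, 213, 213, 212, 212, 201, 153]
72 [207, 205, 209, 207, 205, 210, 208, 211, 213, 213, 213, 213, 213, 213, 208, 154]
74 [210, 211, 212, 212, 211, 208, 210, 210, 212, 213, 215, 214, 213, 213, 183, 150]
76 [211, 211, 192, 186, 182, 182, 180, 178, 179, 171, 183, 192, 216, 214, 172, 163]
78 [213, 211, 182, 199, 198, 201, 202, 201, 199, 141, 133, 159, 215, 202, 172, 170]
80 [213, 210, 146, 164, 169, 173, 176, 177, 172, 126, 118, 147, 174, 172, 172, 170]
82 [213,
[... 2250 characters left out ...]
, 170, 205, 193, 146, 151, 157, 131, 181, 202, 169, 128, 105, 105]
216 [216, 238, 240, 228, 140, 136, 143, 133, 168, 232, 236, 226, 167, 108]
218 [247, 244, 242, 229, 141, 139, 133, 132, 140, 211, 238, 239, 238, 160]
220 [244, 229, 218, 207, 181, 185, 164, 172, 157, 219, 243, 241, 241, 223]
222 [199, 195, 195, 197, 199, 202, 163, 183, 172, 213, 221, 238, 243, 231]
224 [197, 198, 199, 199, 201, 202, 151, 186, 178, 185, 168, 183, 204, 184]
1.2 [array([287. , 213.1]), array([291.4, 203.9])]
1.34 [array([284.5, 212.4]), array([287.3, 202.7])]
1.45 [array([282.5, 212. ]), array([284. , 202.2])]
1.55 [array([280.6, 211.9]), array([280.9, 201.9])]
1.62 [array([279.3, 211.9]), array([278.7, 201.9])]
```

Call:
{"fn": "servo_tool", "kwargs": {"gripper": [0,0,0,0,0], "translation": [[-35,-13,0],[-75,-28,0],[-115,-43,0],[-131,-49,-30],[-131,-49,-70]], "turn": [[0,0,0],[0,0,0],[0,0,0],[0,0,0],[0,0,0]]}}

```text
t: 50.6
eef_pos: [0.4981, 0.1593, 0.2642]
ee_rot: [-3.141, 0.005, -2.789]
ft_force: [0.5, 1.0, -1.3]
width: -0.0003
grip_force: 0.0
```

Call:
{"fn": "servo_tool", "kwargs": {"gripper": [0,0,0,0,0], "translation": [[0,0,-35],[0,0,-70],[0,0,-72],[4,1.5,-72],[8,3,-72]], "turn": [[0,0,0],[0,0,0],[0,0,0],[0,0,0],[0,0,0]]}}

```text
t: 51.1
eef_pos: [0.5088, 0.1633, 0.1924]
ee_rot: [3.141, 0.003, -2.789]
ft_force: [-0.4, -0.5, 0.6]
width: 0.0001
grip_force: 0.0
```

```bash
python3 -c "
from h import *
phi()
w=manip.read_camera('wrist');cv2.imwrite('pics/w25.png',w['color'][:,:,::-1]);look('wrist',w,['bail_tab','bail'])"
```

```text
[0.5088 0.1633 0.1924] [-0.4 -0.5  0.6] [ 0.   -0.01 -0.  ] 5.276038724952519e-05 0.0
r 0.10951467242835887 phi 1.2353896254160772
wrist bail_tab 0.89 [0.336 0.259 0.094] px 489 35
wrist bail_tab 0.78 [0.534 0.17  0.141] px 274 266
wrist bail_tab 0.71 [ 0.647 -0.029  0.076] px 33 271
wrist bail 0.55 [0.332 0.257 0.098] px 495 25
```

Call:
{"fn": "servo_tool", "kwargs": {"gripper": [0,0,0], "translation": [[4,1.5,0],[8,3,0],[8,3,0]], "turn": [[0,0,0],[0,0,0],[0,0,0]]}}

```text
t: 51.55
eef_pos: [0.5162, 0.1661, 0.1908]
ee_rot: [3.141, 0.001, -2.789]
ft_force: [1.2, -0.1, 0.4]
width: 0.0004
grip_force: 0.0
```

Call:
{"fn": "servo_tool", "kwargs": {"gripper": [0,0,0], "translation": [[2,0.7,0],[4,1.5,0],[4,1.5,0]], "turn": [[0,0,0],[0,0,0],[0,0,0]]}}

```text
t: 51.85
eef_pos: [0.5196, 0.1675, 0.1905]
ee_rot: [3.141, 0.001, -2.789]
ft_force: [0.6, -0.6, 0.1]
width: -0.0
grip_force: 0.0
```

Call:
{"fn": "servo_tool", "kwargs": {"gripper": [0,0,0], "translation": [[2,0.7,0],[4,1.5,0],[4,1.5,0]], "turn": [[0,0,0],[0,0,0],[0,0,0]]}}

```text
t: 52.15
eef_pos: [0.5237, 0.169, 0.1906]
ee_rot: [3.141, 0.001, -2.789]
ft_force: [0.5, -0.6, -0.1]
width: 0.0001
grip_force: 0.0
```

Call:
{"fn": "servo_tool", "kwargs": {"gripper": [0,0,0], "translation": [[2,0.7,0],[4,1.5,0],[4,1.5,0]], "turn": [[0,0,0],[0,0,0],[0,0,0]]}}

```text
t: 52.45
eef_pos: [0.5277, 0.1705, 0.1906]
ee_rot: [3.141, 0.001, -2.789]
ft_force: [0.1, -0.8, 0.8]
width: -0.0002
grip_force: 0.0
```

Call:
{"fn": "servo_tool", "kwargs": {"gripper": [0,0,0], "translation": [[2,0.7,0],[4,1.5,0],[4,1.5,0]], "turn": [[0,0,0],[0,0,0],[0,0,0]]}}

```text
t: 52.75
eef_pos: [0.5317, 0.172, 0.1906]
ee_rot: [3.141, 0.001, -2.789]
ft_force: [-0.1, -0.1, -0.9]
width: 0.0001
grip_force: 0.0
```

Call:
{"fn": "servo_tool", "kwargs": {"gripper": [0,0,0], "translation": [[2,0.7,0],[4,1.5,0],[4,1.5,0]], "turn": [[0,0,0],[0,0,0],[0,0,0]]}}

```text
t: 53.05
eef_pos: [0.5357, 0.1735, 0.1906]
ee_rot: [3.141, 0.001, -2.789]
ft_force: [-0.3, 0.9, -0.2]
width: 0.0002
grip_force: 0.0
```

Call:
{"fn": "servo_tool", "kwargs": {"gripper": [0,0,0], "translation": [[2,0.7,0],[3,1.1,0],[3,1.1,0]], "turn": [[0,0,0],[0,0,0],[0,0,0]]}}

```text
t: 53.35
eef_pos: [0.5378, 0.1743, 0.1904]
ee_rot: [3.141, -0.001, -2.789]
ft_force: [-4.0, -1.6, 1.7]
width: -0.0004
grip_force: 2.4
```

Call:
{"fn": "servo_tool", "kwargs": {"gripper": [0,0,0], "translation": [[2,0.7,0],[3,1.1,0],[3,1.1,0]], "turn": [[0,0,0],[0,0,0],[0,0,0]]}}

```text
t: 53.65
eef_pos: [0.5385, 0.1746, 0.1902]
ee_rot: [3.141, -0.006, -2.789]
ft_force: [-17.8, -7.8, 13.3]
width: -0.0001
grip_force: 10.1
```

```bash
python3 -c "
from h import *
phi()
w=manip.read_camera('wrist');cv2.imwrite('pics/w26.png',w['color'][:,:,::-1]);look('wrist',w,['bail_tab','bail'])
s=pic('scene','s26.png');look('scene',s,['bail_tab','bail'])"
```

```text
[0.5385 0.1746 0.1902] [-17.8  -7.8  13.3] [-1.25  2.82 -0.04] -0.00014368335857838457 10.148509573191404
r 0.101295041136246 phi 1.5291643987087573
wrist bail_tab 0.63 [0.384 0.241 0.098] px 443 44
wrist bail_tab 0.59 [0.552 0.159 0.163] px 244 257
wrist bail 0.78 [0.383 0.244 0.096] px 447 45
wrist bail 0.59 [0.55  0.159 0.164] px 245 256
wrist bail 0.27 [ 0.649 -0.03   0.07 ] px 27 241
scene bail_tab 0.45 [0.313 0.278 0.099] px 332 257
scene bail 0.75 [0.533 0.183 0.127] px 281 221
scene bail 0.64 [0.316 0.283 0.096] px 331 259
```

Call:
{"fn": "servo_tool", "kwargs": {"gripper": [0,0,0,0,0], "translation": [[-10,-4,0],[-25,-9,5],[-25,-9,45],[-25,-9,90],[-25,-9,130]], "turn": [[0,0,0],[0,0,0],[0,0,0],[0,0,0],[0,0,0]]}}

```text
t: 54.45
eef_pos: [0.5163, 0.1666, 0.3226]
ee_rot: [3.141, 0.001, -2.789]
ft_force: [0.1, 0.5, -0.2]
width: -0.0001
grip_force: 0.0
```

```bash
python3 -c "
from h import *
s=pic('scene','s27.png');
g=s['color'].astype(int).mean(2)
for r in range(192,216,2): print(r,[int(x) for x in g[r,268:296:2]])
t=pic('top','t27.png');look('top',t,['tin_edge','tin_lid','bail_tab'])
goto([.70,-.11,.35],87)"
```

```text
192 [187, 141, 118, 120, 119, 120, 120, 120, 119, 116, 177, 139, 81, 79]
194 [191, 181, 122, 119, 120, 119, 120, 120, 116, 138, 146, 84, 77, 84]
196 [196, 190, 131, 119, 119, 119, 119, 123, 128, 127, 83, 79, 84, 136]
198 [195, 196, 162, 118, 119, 119, 148, 155, 131, 85, 80, 81, 122, 216]
200 [194, 195, 182, 122, 123, 144, 172, 139, 92, 78, 79, 117, 209, 229]
202 [193, 192, 185, 141, 133, 149, 171, 104, 80, 79, 109, 208, 229, 227]
204 [191, 188, 188, 166, 114, 140, 139, 78, 78, 96, 191, 228, 227, 226]
206 [188, 189, 183, 140, 108, 139, 148, 113, 119, 162, 226, 227, 226, 226]
208 [188, 187, 152, 107, 100, 112, 115, 110, 136, 166, 217, 210, 227, 224]
210 [186, 151, 109, 103, 121, 104, 127, 131, 115, 102, 114, 128, 162, 181]
212 [151, 108, 106, 172, 216, 150, 210, 231, 214, 138, 100, 100, 102, 107]
214 [118, 166, 210, 219, 172, 182, 164, 180, 193, 205, 174, 127, 100, 102]
top tin_edge 0.84 [ 0.671 -0.116  0.148] px 322 172
top tin_lid 0.62 [ 0.412 -0.478  0.037] px 434 258
top tin_lid 0.58 [ 0.672 -0.117  0.153] px 322 172
top bail_tab 0.55 [0.54  0.207 0.164] px 217 214
top bail_tab 0.28 [ 0.608 -0.111  0.027] px 318 201
top bail_tab 0.26 [ 0.452 -0.379  0.084] px 406 244
shift [ 183.8 -276.5   29.7] turn [   0.     0.  -113.2]
```

Call:
{"fn": "servo_tool", "kwargs": {"gripper": [0,0,0,0,0], "translation": [[25,-30,10],[55,-65,25],[85,-102,35],[115,-138,37],[145,-174,37]], "turn": [[0,0,0],[0,0,0],[0,0,0],[0,0,0],[0,0,0]]}}

```text
t: 55.2
eef_pos: [0.6621, -0.0091, 0.3563]
ee_rot: [3.141, -0.001, -2.789]
ft_force: [0.2, 0.6, 0.0]
width: 0.0
grip_force: 0.0
```

Call:
{"fn": "servo_tool", "kwargs": {"gripper": [0,0,0,0,0], "translation": [[30,-35,0],[60,-70,0],[85,-100,0],[94,-113,0],[94,-113,0]], "turn": [[0,0,0],[0,0,0],[0,0,0],[0,0,0],[0,0,0]]}}

```text
t: 55.7
eef_pos: [0.7557, -0.1227, 0.3541]
ee_rot: [3.14, -0.003, -2.791]
ft_force: [-0.5, 0.6, -0.7]
width: 0.0002
grip_force: 0.0
```

Call:
{"fn": "servo_tool", "kwargs": {"gripper": [0,0,0,0,0], "translation": [[0,0,-35],[0,0,-75],[0,0,-115],[0,0,-145],[0,0,-148]], "turn": [[0,0,0],[0,0,0],[0,0,0],[0,0,0],[0,0,0]]}}

```text
t: 56.2
eef_pos: [0.7521, -0.1189, 0.2039]
ee_rot: [3.137, -0.007, -2.788]
ft_force: [-0.4, 1.1, -1.0]
width: 0.0001
grip_force: 0.0
```

```bash
python3 -c "
from h import *
phi()
t=pic('top','t28.png');look('top',t,['tin_edge','spice_a','jar_lid','bail_tab'])"
```

```text
[ 0.7521 -0.1189  0.2039] [-0.4  1.1 -1. ] [-0.02 -0.01  0.01] 8.050908017864711e-05 0.0
r 0.14861145159044173 phi 2.2579139139098885
top spice_a 0.76 [0.777 0.067 0.104] px 264 146
top jar_lid 0.7 [0.377 0.349 0.127] px 170 270
```

Call:
{"fn": "servo_tool", "kwargs": {"gripper": [0,0,0,0,0], "translation": [[-17,1,3],[-34,2,6],[-50,3,8],[-66,3.5,8],[-82,4.5,8]], "turn": [[0,0,0],[0,0,0],[0,0,0],[0,0,0],[0,0,0]]}}

```text
t: 56.95
eef_pos: [0.6772, -0.1163, 0.2234]
ee_rot: [-3.136, 0.011, -2.789]
ft_force: [6.8, 2.9, 44.0]
width: -0.0001
grip_force: 4.7
```

```bash
python3 -c "
from h import *
phi()"
```

```text
[ 0.6772 -0.1163  0.2234] [ 6.8  2.9 44. ] [ 0.61 -0.66 -0.15] -0.0001051288392174464 4.6751423596651875
r 0.1366777890661238 phi 1.7544615393087224
```

Call:
{"fn": "servo_tool", "kwargs": {"gripper": [0,0,0,0], "translation": [[8,0,5],[8,0,15],[8,0,20],[8,0,20]], "turn": [[0,0,0],[0,0,0],[0,0,0],[0,0,0]]}}

```text
t: 57.35
eef_pos: [0.6821, -0.116, 0.2389]
ee_rot: [-3.141, 0.002, -2.789]
ft_force: [1.5, 0.3, 1.1]
width: 0.0001
grip_force: 0.5
```

Call:
{"fn": "servo_tool", "kwargs": {"gripper": [0,0,0,0], "translation": [[-8,0,0],[-18,1,0],[-28,1.5,0],[-32,2,0]], "turn": [[0,0,0],[0,0,0],[0,0,0],[0,0,0]]}}

```text
t: 57.75
eef_pos: [0.6478, -0.1138, 0.2373]
ee_rot: [3.141, -0.001, -2.789]
ft_force: [1.7, -1.2, -0.3]
width: 0.0006
grip_force: 0.5
```

```bash
python3 -c "
from h import *
phi()"
```

```text
[ 0.6478 -0.1138  0.2373] [ 1.7 -1.2 -0.3] [-0.1  -0.2  -0.03] 0.0006349600215011883 0.5005637684371322
r 0.14834030472943735 phi 1.5584009147895401
```

Call:
{"fn": "servo_tool", "kwargs": {"gripper": [0,0,0,0,0], "translation": [[-18,1,-6],[-37,2,-10],[-58,3,-16],[-73,4,-22],[-88,4.7,-30]], "turn": [[0,0,0],[0,0,0],[0,0,0],[0,0,0],[0,0,0]]}}

```text
t: 58.25
eef_pos: [0.5605, -0.1091, 0.2077]
ee_rot: [-3.142, 0.001, -2.789]
ft_force: [0.7, 0.5, 1.0]
width: -0.0001
grip_force: 0.6
```

Call:
{"fn": "servo_tool", "kwargs": {"gripper": [0,0,0,0,0], "translation": [[-14,0.7,-9],[-26.5,1.4,-20],[-38,2,-31],[-48.5,2.5,-44],[-56,3,-57]], "turn": [[0,0,0],[0,0,0],[0,0,0],[0,0,0],[0,0,0]]}}

```text
t: 58.75
eef_pos: [0.5044, -0.1061, 0.1503]
ee_rot: [3.141, 0.0, -2.789]
ft_force: [-0.8, 0.4, 1.7]
width: -0.0003
grip_force: 0.8
```

```bash
python3 -c "
from h import *
cont(n=2)"
```

```text
P [ 0.5025 -0.1057  0.1485] F [-1.53  0.04 -0.  ] contact [-106.491     2.6405    0.136 ]
```

Call:
{"fn": "servo_tool", "kwargs": {"gripper": [0,0,0,0,0], "translation": [[-6,0.3,-12],[-11,0.6,-22],[-16,0.8,-36],[-19,1,-49],[-22,1.2,-60]], "turn": [[0,0,0],[0,0,0],[0,0,0],[0,0,0],[0,0,0]]}}

```text
t: 59.35
eef_pos: [0.4835, -0.1051, 0.0901]
ee_rot: [3.141, 0.001, -2.789]
ft_force: [1.2, -0.5, 1.1]
width: 0.0002
grip_force: 0.9
```

```bash
python3 -c "
from h import *
cont(n=3)"
```

```text
P [ 0.4826 -0.1049  0.0896] F [-0.21 -0.26  0.85] contact [ 0.6126 -0.0878  0.0771]
```

Call:
{"fn": "servo_tool", "kwargs": {"gripper": [0,0,0,0,0], "translation": [[-4,0,-3],[-8,0,-6],[-12,0,-9],[-12,0,-12],[-12,0,-14]], "turn": [[0,0,0],[0,0,0],[0,0,0],[0,0,0],[0,0,0]]}}

```text
t: 60.0
eef_pos: [0.4709, -0.1049, 0.0763]
ee_rot: [3.141, -0.0, -2.789]
ft_force: [-2.6, -0.5, 3.2]
width: -0.0002
grip_force: 1.6
```

Call:
{"fn": "servo_tool", "kwargs": {"gripper": [0,0,0], "translation": [[0,0,-1],[0,0,-2],[0,0,-2]], "turn": [[0,0,0],[0,0,0],[0,0,0]]}}

```text
t: 60.3
eef_pos: [0.4712, -0.1049, 0.0745]
ee_rot: [3.141, 0.0, -2.789]
ft_force: [-2.0, -0.5, 4.0]
width: -0.0001
grip_force: 1.6
```

Call:
{"fn": "servo_tool", "kwargs": {"gripper": [0,0,0], "translation": [[0,0,-1],[0,0,-2],[0,0,-2]], "turn": [[0,0,0],[0,0,0],[0,0,0]]}}

```text
t: 60.6
eef_pos: [0.4714, -0.105, 0.0725]
ee_rot: [3.141, 0.0, -2.789]
ft_force: [-2.6, -0.6, 3.7]
width: 0.0004
grip_force: 1.4
```

Call:
{"fn": "servo_tool", "kwargs": {"gripper": [0,0,0], "translation": [[0,0,-1],[0,0,-2],[0,0,-2]], "turn": [[0,0,0],[0,0,0],[0,0,0]]}}

```text
t: 60.9
eef_pos: [0.4714, -0.105, 0.0704]
ee_rot: [3.141, 0.0, -2.789]
ft_force: [-1.6, -0.3, 3.4]
width: -0.0003
grip_force: 1.3
```

Call:
{"fn": "servo_tool", "kwargs": {"gripper": [0,0,0], "translation": [[0,0,-1],[0,0,-2],[0,0,-2]], "turn": [[0,0,0],[0,0,0],[0,0,0]]}}

```text
t: 61.2
eef_pos: [0.4717, -0.1051, 0.0685]
ee_rot: [3.142, 0.001, -2.789]
ft_force: [0.0, 0.2, 1.8]
width: 0.0004
grip_force: 0.7
```

Call:
{"fn": "servo_tool", "kwargs": {"gripper": [0,0,0], "translation": [[0,0,-1],[0,0,-2],[0,0,-2]], "turn": [[0,0,0],[0,0,0],[0,0,0]]}}

```text
t: 61.5
eef_pos: [0.4717, -0.1051, 0.0667]
ee_rot: [3.142, 0.001, -2.789]
ft_force: [-0.3, -0.3, 7.8]
width: 0.0
grip_force: 3.8
```

Call:
{"fn": "servo_tool", "kwargs": {"gripper": [0,0,0], "translation": [[0,0,-1],[0,0,-1.5],[0,0,-1.5]], "turn": [[0,0,0],[0,0,0],[0,0,0]]}}

```text
t: 61.8
eef_pos: [0.4717, -0.1051, 0.0654]
ee_rot: [-3.142, 0.001, -2.789]
ft_force: [-1.9, 0.3, 13.6]
width: -0.0002
grip_force: 6.5
```

Call:
{"fn": "servo_tool", "kwargs": {"gripper": [0,0,0,0,0], "translation": [[0,0,2],[0,0,4],[0,0,6],[0,0,8],[0,0,8]], "turn": [[0,0,0],[0,0,0],[0,0,0],[0,0,0],[0,0,0]]}}

```text
t: 62.3
eef_pos: [0.4714, -0.105, 0.0732]
ee_rot: [3.141, 0.001, -2.789]
ft_force: [0.2, -0.0, 0.2]
width: -0.0001
grip_force: 0.0
```

```bash
python3 -c "
from h import *
cont(n=4)"
```

```text
P [ 0.4713 -0.105   0.073 ] F [ 0.04 -0.37  0.1 ] contact [0.4056 0.321  0.0605]
```

Call:
{"fn": "servo_tool", "kwargs": {"gripper": [0,0,0,0,0], "translation": [[0,0,8],[0,0,20],[0,0,60],[0,0,110],[0,0,150]], "turn": [[0,0,0],[0,0,0],[0,0,0],[0,0,0],[0,0,0]]}}

```text
t: 63.0
eef_pos: [0.4713, -0.105, 0.2264]
ee_rot: [-3.141, 0.002, -2.789]
ft_force: [0.2, 0.4, 0.1]
width: 0.0
grip_force: 0.0
```

Call:
{"fn": "servo_tool", "kwargs": {"gripper": [0,0,0,0,0], "translation": [[0,-45,30],[0,-90,60],[0,-135,80],[0,-150,80],[0,-150,80]], "turn": [[0,0,0],[0,0,0],[0,0,0],[0,0,0],[0,0,0]]}}

```text
t: 63.5
eef_pos: [0.4715, -0.2578, 0.3051]
ee_rot: [-3.139, 0.002, -2.792]
ft_force: [0.3, 0.4, -0.1]
width: 0.0
grip_force: 0.0
```

```bash
python3 -c "
from h import *
for cam in ('top','scene','wrist'):
    t=pic(cam,cam+'30.png');look(cam,t,['tin_edge','tin_lid','jar_lid','bail','bail_tab'])
    if cam=='top':
        P0=np.array([.5425,.176]);ex=np.array([.938,.347])
        for f in (1.34,1.45,1.55,1.62): print(f,[np.round(proj(t,np.r_[P0-ex*r*np.cos(f),.094+r*np.sin(f)]),1) for r in (.066,.108)])
        g=t['color'].astype(int).mean(2)
        for r in range(194,216): print(r,[int(x) for x in g[r,212:244:2]])
"
```

```text
top tin_edge 0.79 [ 0.533 -0.105  0.057] px 317 222
top tin_edge 0.19 [0.518 0.439 0.066] px 149 227
top tin_lid 0.61 [ 0.53  -0.108  0.057] px 318 222
top jar_lid 0.78 [0.379 0.317 0.126] px 181 269
top jar_lid 0.74 [0.531 0.17  0.124] px 231 219
top bail 0.54 [0.316 0.279 0.096] px 195 290
top bail_tab 0.66 [0.545 0.176 0.164] px 227 212
top bail_tab 0.64 [0.52  0.436 0.064] px 150 227
top bail_tab 0.54 [0.318 0.278 0.097] px 195 289
1.34 [array([229.4, 218.3]), array([228.9, 218.6])]
1.45 [array([228.6, 216. ]), array([227.5, 214.8])]
1.55 [array([227.8, 214. ]), array([226.3, 211.4])]
1.62 [array([227.3, 212.6]), array([225.4, 209. ])]
194 [185, 185, 185, 185, 186, 186, 187, 187, 188, 188, 188, 189, 188, 188, 187, 187]
195 [183, 183, 184, 185, 186, 187, 187, 187, 187, 186, 188, 188, 188, 187, 187, 186]
196 [185, 186, 187, 188, 189, 188, 189, 188, 185, 189, 188, 188, 189, 189, 188, 187]
197 [189, 189, 189, 189, 189, 191, 192, 194, 184, 190, 190, 190, 190, 190, 190, 190]
198 [189, 189, 190, 190, 186, 197, 195, 193, 181, 192, 191, 192, 191, 192, 191, 191]
199 [189, 190, 189, 192, 19
[... 1385 characters left out ...]
 210, 220, 220, 220, 221, 221]
scene tin_edge 0.78 [ 0.532 -0.1    0.059] px 308 198
scene tin_edge 0.62 [0.537 0.188 0.127] px 280 221
scene tin_lid 0.69 [0.535 0.187 0.126] px 280 221
scene tin_lid 0.57 [ 0.53  -0.1    0.057] px 308 198
scene jar_lid 0.77 [0.532 0.183 0.129] px 282 220
scene jar_lid 0.58 [0.372 0.325 0.12 ] px 311 256
scene bail_tab 0.62 [0.315 0.275 0.099] px 332 257
scene bail_tab 0.59 [0.547 0.2   0.158] px 276 215
wrist tin_edge 0.72 [ 0.5   -0.113  0.056] px 366 234
wrist tin_lid 0.73 [ 0.505 -0.112  0.055] px 364 238
wrist tin_lid 0.33 [ 0.344 -0.407  0.043] px 194 37
wrist jar_lid 0.69 [0.545 0.133 0.124] px 544 347
wrist bail_tab 0.57 [0.563 0.114 0.109] px 513 345
```

```bash
python3 -c "
from cell import manip
print(manip.sign_off())"
```

```text
the job is handed in; nothing more can be done
None
```

I handed the job in with all four biscuits in the white jar, its lid shut, the bail over the saddle (about 1.6 rad by camera and touch) and the tin's lid latched shut. The hand-in gave no verdict, and I couldn't read the lid's opening speed, though I kept contact with it on the way up.

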